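Disinfect mask adapters on the rotary spray table

ROBOT

A 7-joint arm with a two-finger parallel gripper is mounted at the origin on the work surface. World frame = base frame: x ahead of the robot, y to its left, z up, the work surface at z = 0. Lengths are in mm, angles in rad, forces in N, time in s.
With the tool pointing down it reaches from about 400 to 875 mm from the base axis. Payload 4.4 kg.
Tool frame: the origin (TCP) lies at the very end of the fingers, on their centre line; the grasp point (between the pads) lies 19 mm behind it (ctrl.grasp_offset is the distance from the TCP to the grasp point, in mm); z points along the fingers, y is the line along which they close (so a half turn about z gives the same grasp; the last joint's range is limited). The gripper opens to 85 mm and grips with 20 to 120 N. Pads are 22 mm wide; open, the fingers measure 114 mm over their backs; the gripper's body (76 mm by 85 mm) begins 54 mm behind the grasp point. The pads swing forward as they close: fully open they stand 13 mm farther back than shut.
Start: joints at [-1.333, 0.628, 0.038, 1.517, -0.027, 0.996, -0.02], TCP at [194.422, 620.256, 231.313] pointing down, gripper open.
Joint ranges: [-3.06, 3.06], [-0.37, 2.12], [-1.25, 1.32], [0.18, 2.47], [-1.1, 4.24], [0.23, 1.98], [-2.94, 2.94]. Speed limits (rad/s): [2.57, 2.57, 3.14, 3.14, 3.14, 3.14, 3.14].

INTERFACE

Orientations are given as [roll, pitch, yaw] about the fixed x, y, z axes, in that order (R = Rz(yaw) Ry(pitch) Rx(roll)).
In Python, from cell import status, cams, ctrl gives the robot as it stands.
- The arm moves only by the tool move_arm, never from a script. Its argument "plan" is a list of rows, each a list of 3 entries, a list of its own where there are three numbers: the shift along the world's x, y, z in mm, then the turn, a rotation vector about the world's x, y, z in degrees, then the opening, from 0 (shut) to 1 (fully open). In form: [[[x, y, z], [wx, wy, wz], gripper], ...]. A call has 1 to 10 rows; each row shifts and turns the commanded pose from where the row before left it; what a row does not reach is not made up. A row lasts 1/8 s, in which the tool goes at most 62.5 mm and 10.7 degrees, less where a joint would pass 70% of its speed; a pose out of reach is approached as far as the arm can. A call with a gripper value outside its range is refused whole. The fingers move at their own pace and stop on an object; the grip force is fixed at half the most. Time passes only in rows, so rows that do not move let the fingers close. It gives the time, the measured TCP pose, the force, the opening and the grip force at its end, in the units of the state.
- status.read_state(): the state, without advancing time (a new reading comes with each control period).
- cams.get_image(name): name is "side" or "top"; returns the picture (420x560x3 uint8, blue, green, red); there is no depth.
- cams.camera_params(name): a dict with "K" (3x3 intrinsics, pixels), "pose" (4x4, takes a point from camera to world coordinates). Camera axes: x right, y down, z forward; pixel columns grow to the right and rows downward; lengths in mm; the calibration is good to about 2 mm. A picture is of the moment at which its call begins. camera_params takes no time and is no camera call.
- ctrl.finish_job(): hands the job in; it is judged then, once.
The state is a dict: "clock": time; "qpos": joint angles; "qd": joint speeds; "tau": joint torques, N m; "eef_pos": TCP position; "tool_rot": TCP orientation; "force": force on the tool from outside, world axes, zero at the start; "torque": the same for the moment, N m; "width": finger opening in mm; "gripper_force": force on a finger pad.
Only numpy, scipy, OpenCV 4.12 (cv2) and the standard library are available. Lean on these libraries where they do the work, as an engineer would, in place of code of your own. Each camera call takes 0.05 s, during which the arm holds its last target. There are 200 camera calls.

TASK

Disinfect the used mask adapters: first set every adapter from the red tray upright in the nest of its own colour on the rotary table, then turn the table anticlockwise (seen from above) one click at a time and, as each adapter comes to rest under the spray nozzle, press the bottle's cap fully down for a moment and let it up. Never spray when there is no adapter under the nozzle. When all have been sprayed, stand them upright in the white clean tray, turn the table on to its blank place, clicked in under the nozzle as it was at the start, and leave the other things on the bench where they are.

Things in the scene. Friction and masses are not known exactly. Their poses are not given: they have to be found in the camera images.
- blue_mid (a point): middle of the blue adapter, on its axis (z up), 48 mm above its underside; may be absent. White, 96 mm tall, 0.12 kg: blue base flange 56 mm across, 12 mm thick; body 46 mm across up to 52 mm; round port 28 mm across, tipped in the colour, from 60 to 96 mm (grip it here from above); a side stub, 22 to 44 mm up, reaches 34 mm from the axis along x
- yellow_mid (a point): middle of the yellow adapter, on its axis (z up), 48 mm above its underside; may be absent. White, 96 mm tall, 0.12 kg: yellow base flange 56 mm across, 12 mm thick; body 46 mm across up to 52 mm; round port 28 mm across, tipped in the colour, from 60 to 96 mm (grip it here from above); a side stub, 22 to 44 mm up, reaches 34 mm from the axis along x
- green_mid (a point): middle of the green adapter, on its axis (z up), 48 mm above its underside; may be absent. White, 96 mm tall, 0.12 kg: green base flange 56 mm across, 12 mm thick; body 46 mm across up to 52 mm; round port 28 mm across, tipped in the colour, from 60 to 96 mm (grip it here from above); a side stub, 22 to 44 mm up, reaches 34 mm from the axis along x
- nest_blue (a point): the centre of the floor of the blue nest on the rotary table (90 degrees clockwise from the blank place, seen from above), 75 mm from the table's axis and 54 mm above the bench; the nest is a blue ring 10 mm high, 82 mm across outside, 64 mm inside at the floor, flaring to 69 mm. It turns with the table
- nest_yellow (a point): the centre of the floor of the yellow nest on the rotary table (opposite the blank place, seen from above), 75 mm from the table's axis and 54 mm above the bench; the nest is a yellow ring 10 mm high, 82 mm across outside, 64 mm inside at the floor, flaring to 69 mm. It turns with the table
- nest_green (a point): the centre of the floor of the green nest on the rotary table (90 degrees anticlockwise from the blank place, seen from above), 75 mm from the table's axis and 54 mm above the bench; the nest is a green ring 10 mm high, 82 mm across outside, 64 mm inside at the floor, flaring to 69 mm. It turns with the table
- blank_place (a point): the centre of the table's blank place (a flat dark drain grid without a ring), 75 mm from the table's axis, 54 mm above the bench; it starts under the nozzle and turns with the table
- spray_place (a point): fixed point under the spray nozzle, 54 mm above the bench, 75 mm from the table's axis: the place whose centre lies here is the one that gets sprayed. x points outward, from the axis to the bottle
- handle (a point): the middle of the table's black T-handle, on the table's axis, 145 mm above the bench: an upright bar 72 mm long (along this point's x, which lies 45 degrees anticlockwise from the direction of the blank place), 14 mm thick (y), from 125 to 165 mm above the bench, on a spindle 20 mm across; it turns with the table, a disc 236 mm across, top 54 mm above the bench
- table_turn (a joint): angle of the rotary table, rad: 0 at the start, growing anticlockwise from above, endless. A click every 1.571 rad; a sprung ball draws it in from about 0.08 rad away; 0.2 to 0.35 N m turn it out of a click, hardly any between. Anticlockwise clicks bring under the nozzle in turn: blue, yellow, green, blank
- cap_top (a point): the centre of the top of the blue press-down cap, 32 mm across, on the fixed spray bottle (52 mm across); 158 mm from the table's axis, about 227 mm above the bench when up. Its little white nozzle points to the table
- cap (a joint): how far the cap is pressed down, m: 0 up, 0.008 fully down; sprung, about 2 N to start and 9 N fully down; it comes up by itself
- used_tray: red tray for used adapters, fixed, 264 x 120 mm (x, y), 30 mm high, walls and floor 4 mm; origin under its centre. The adapters start upright in it, their axes near its long middle line, about 85 mm apart
- clean_tray: white tray for disinfected adapters, 264 x 120 mm (x, y), 30 mm high, walls and floor 4 mm, loose, 0.9 kg; origin under its centre
- wipes_tub: bystander: a closed green tub of wipes with a white lid, 90 mm across, 150 mm tall, standing; origin under its centre
- steel_bowl: bystander: a small steel bowl, 110 mm across, 45 mm tall; origin under its centre
- breathing_filter: bystander: a clear breathing filter standing on its port, 62 mm across, 78 mm tall; origin under its centre
- flowmeter: bystander: a green flowmeter block with an upright clear tube, 158 mm tall; origin under its centre
- spare_seal: bystander: a black rubber ring lying flat, 80 mm across, 14 mm thick; origin under its centre
There are look-alikes about, which are no part of the job. Leave any purple look-alike of the part that bears blue_mid alone.

How it is judged (in metres and radians):
On the way, in this order (a step that is already met when the one before it is completed fails the run):
1. every adapter present stands seated in the nest of its own colour (horizontal distance between blue_mid and nest_blue below 0.009 m and z of blue_mid in the frame of nest_blue between 0.042 and 0.054 m and angle between each of blue_mid, yellow_mid, green_mid's own z axis and vertical below 0.12 rad and horizontal distance between yellow_mid and nest_yellow below 0.009 m and z of yellow_mid in the frame of nest_yellow between 0.042 and 0.054 m and horizontal distance between green_mid and nest_green below 0.009 m and z of green_mid in the frame of nest_green between 0.042 and 0.054 m), for 0.4 s.
2. the blue adapter, is clicked into place under the nozzle and sprayed: the cap is held down at least 5 of its 8 mm for 0.3 s (horizontal distance between blue_mid and nest_blue below 0.009 m and z of blue_mid in the frame of nest_blue between 0.042 and 0.054 m and horizontal distance between blue_mid and spray_place below 0.014 m and z of cap_top in the frame of blue_mid below 0.12 m and angle between blue_mid's own z axis and vertical below 0.025 rad), for 0.3 s.
3. the yellow adapter, is clicked into place under the nozzle and sprayed: the cap is held down at least 5 of its 8 mm for 0.3 s (horizontal distance between yellow_mid and nest_yellow below 0.009 m and z of yellow_mid in the frame of nest_yellow between 0.042 and 0.054 m and horizontal distance between yellow_mid and spray_place below 0.014 m and z of cap_top in the frame of yellow_mid below 0.12 m and angle between yellow_mid's own z axis and vertical below 0.025 rad), for 0.3 s.
4. the green adapter, is clicked into place under the nozzle and sprayed: the cap is held down at least 5 of its 8 mm for 0.3 s (horizontal distance between green_mid and nest_green below 0.009 m and z of green_mid in the frame of nest_green between 0.042 and 0.054 m and horizontal distance between green_mid and spray_place below 0.014 m and z of cap_top in the frame of green_mid below 0.12 m and angle between green_mid's own z axis and vertical below 0.025 rad), for 0.3 s.
At the end, for the whole second after the job is handed in: every adapter present stands upright (within 0.15 rad) on the floor of the white clean tray, the table is clicked in with its blank place within 6 mm of the place under the nozzle, and the cap is up (x of blue_mid in the frame of clean_tray between -0.11 and 0.11 m and y of blue_mid in the frame of clean_tray between -0.04 and 0.04 m and z of blue_mid in the frame of clean_tray between 0.042 and 0.062 m and angle between each of blue_mid, yellow_mid, green_mid's own z axis and vertical below 0.15 rad and x of yellow_mid in the frame of clean_tray between -0.11 and 0.11 m and y of yellow_mid in the frame of clean_tray between -0.04 and 0.04 m and z of yellow_mid in the frame of clean_tray between 0.042 and 0.062 m and x of green_mid in the frame of clean_tray between -0.11 and 0.11 m and y of green_mid in the frame of clean_tray between -0.04 and 0.04 m and z of green_mid in the frame of clean_tray between 0.042 and 0.062 m and horizontal distance between blank_place and spray_place below 0.006 m and value of joint cap below 0.002 m); the robot touches nothing.
It fails at once if the cap is pressed while no adapter stands under the nozzle (within 25 mm) (value of joint cap above 0.003 m and not (horizontal distance between any of blue_mid, yellow_mid, green_mid and spray_place below 0.025 m)).
It fails at once if the table is turned clockwise from its starting click (value of joint table_turn below -0.4 rad).
It fails at once if a bystander is pushed more than 30 mm (distance of any of wipes_tub, steel_bowl, breathing_filter, flowmeter, spare_seal from where it was at the start of the episode above 0.03 m).
Of adapter_blue, adapter_yellow, adapter_green only 2 to 3 are there at a start; the rules pass over those that are not, and their reading is None.
At some moment in a run one of clean_tray, adapter_blue, adapter_yellow, adapter_green may be knocked a few centimetres aside while the robot is not near it.
It also fails if it takes over 210 s, if anything falls off the work surface, if the arm or the gripper's body presses on something with over 40 N, if the wrist force passes 120 N, or if a joint passes its speed limit or range.

## Working session

There is one attempt and no reset: what is moved stays moved. The work goes in short steps, Python scripts to look and compute and a tool call to move; the robot and the scene stay as the last step left them, time stands still between calls to the robot, and variables do not carry over. Pictures are saved under pics/ and viewed, at most 14 in all, crops included, and the job is handed in when it is done.

Besides the shell and the picture viewer there is one more tool, called after "Call:" in YAML: its name, and indented under it one key for each argument. move_arm: Moves the arm, as the interface text tells. Its arguments: {"type":"object","properties":{"plan":{"type":"array","items":{"type":"array"}}},"required":["plan"]}

```bash
mkdir -p pics; ls
cat > h.py <<'E'
import numpy as np, cv2
from cell import status, cams, ctrl
def ray(cam,u,v):
    p=cams.camera_params(cam);K=np.array(p["K"]);T=np.array(p["pose"])
    d=T[:3,:3]@np.linalg.solve(K,[u,v,1.]);return T[:3,3],d
def onz(cam,u,v,z):
    o,d=ray(cam,u,v);return o+d*(z-o[2])/d[2]
def proj(cam,P):
    p=cams.camera_params(cam);K=np.array(p["K"]);T=np.array(p["pose"])
    q=K@(T[:3,:3].T@(np.array(P,float)-T[:3,3]));return q[:2]/q[2]
def blobs(img,lo,hi,amin=30):
    m=cv2.inRange(cv2.cvtColor(img,cv2.COLOR_BGR2HSV),np.array(lo),np.array(hi))
    n,l,s,c=cv2.connectedComponentsWithStats(m)
    return [(c[i].round(1),s[i]) for i in range(1,n) if s[i][4]>=amin]
E
python3 - <<'E'
from h import *
for c in("top","side"):
    im=cams.get_image(c);cv2.imwrite(f"pics/{c}0.png",im)
    p=cams.camera_params(c);print(np.array(p["pose"]).round(2),np.array(p["K"]).round(0))
print(status.read_state())
E
```

```text
pics
[[-1.00000e-02 -1.00000e+00  7.00000e-02  3.91030e+02]
 [-1.00000e+00  1.00000e-02  0.00000e+00  3.64500e+01]
 [-0.00000e+00 -7.00000e-02 -1.00000e+00  1.65627e+03]
 [ 0.00000e+00  0.00000e+00  0.00000e+00  1.00000e+00]] [[523.   0. 287.]
 [  0. 523. 210.]
 [  0.   0.   1.]]
[[ 8.4000e-01 -3.1000e-01  4.4000e-01 -6.4440e+01]
 [-5.4000e-01 -5.2000e-01  6.6000e-01 -8.5593e+02]
 [ 2.0000e-02 -7.9000e-01 -6.1000e-01  9.4324e+02]
 [ 0.0000e+00  0.0000e+00  0.0000e+00  1.0000e+00]] [[498.   0. 278.]
 [  0. 498. 211.]
 [  0.   0.   1.]]
{'clock': 0.1, 'qpos': array([-1.33279425,  0.62930315,  0.03847795,  1.51824707, -0.02697416,
        0.99632751, -0.01997883]), 'qd': array([ 0.00050685, -0.00122924,  0.00241117, -0.0039943 , -0.00048002,
        0.00019908,  0.00042375]), 'tau': array([ 3.16828606e-03, -5.64534509e+01,  1.23075027e+00, -1.93973440e+01,
        1.13699469e-02,  5.44784241e-03, -1.93241442e-05]), 'eef_pos': array([194.27592831, 619.69774525, 230.45628195]), 'tool_rot': array([-3.13982738e+00,  6.14788643e-05,  2.83779949e+00]), 'force': array([ 0.29262494, -0.35601007,  0.10479298]), 'torque': array([ 0.05183302,  0.07797586, -0.03036894]), 'gripper_force': 0.0, 'width': 85.01242010303604}
```

View pics/top0.png

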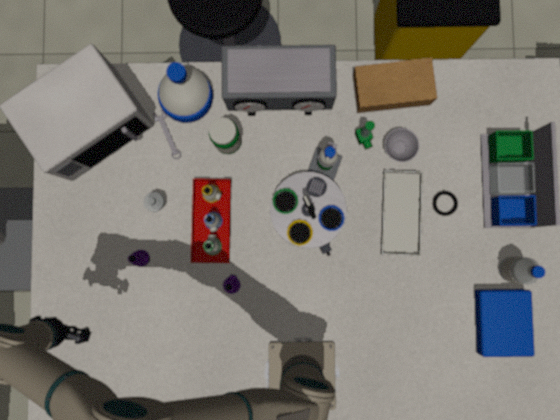

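View pics/side0.png

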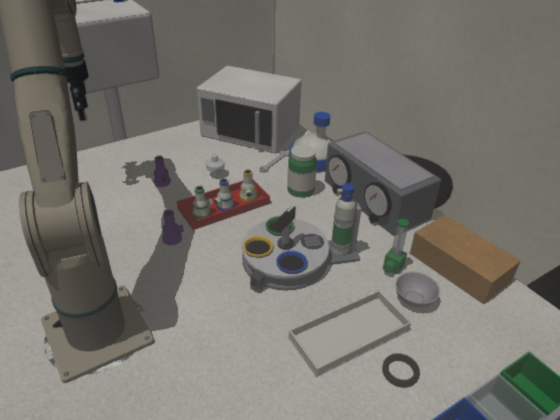

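The top view shows red tray with yellow (209,192), blue (212,219) and green (212,245) adapters, so all three are present. The table is at about (308,207), with the blank at (316,186) and the cap at (329,152). The clean tray is at (401,211), and purple look-alikes are at (140,258) and (231,284). The side view agrees. Now measuring.

Run:
```python
from h import *
t=cv2.imread("pics/top0.png");s=cv2.imread("pics/side0.png")
C=dict(blue=([108,120,40],[122,255,255]),yellow=([18,110,80],[32,255,255]),green=([50,80,30],[85,255,255]),red=([0,180,80],[6,255,255]))
for k,(lo,hi) in C.items():
    for n,im in(("top",t),("side",s)):
        for c,st in blobs(im,lo,hi,6):
            if n=="top" and not(180<c[0]<345 and 130<c[1]<280):continue
            if n=="side" and not(170<c[0]<380 and 160<c[1]<290):continue
            print(k,n,c,st, onz(n,*c,96 if c[0]<270 else 64)[:2].round() if n=="top" else "")
a=cv2.resize(t[130:280,180:340],None,fx=5,fy=5,interpolation=cv2.INTER_CUBIC)[:, :800]
b=cv2.resize(s[160:280,175:365],None,fx=4.2,fy=4.2,interpolation=cv2.INTER_CUBIC)
cv2.imwrite("pics/a.png",cv2.resize(a,(640,600)));cv2.imwrite("pics/b.png",b)
g=cv2.inRange(t,(120,120,120),(255,255,255))
```

```text
blue top [329.6 151.5] [325 146  10  12  76] [687. -95.]
blue top [330.7 216.6] [319 206  25  24 163] [486. -95.]
blue side [320.5 162.7] [317 160   8   7  40] 
blue side [347.4 187.6] [342 183  12  11  89] 
blue side [344. 198.] [343 197   3   3   7] 
blue side [293.3 259.9] [277 251  30  22 141] 
yellow top [207.2 189.5] [202 185  11  10  67] [570. 276.]
yellow top [299.4 231. ] [287 220  26  26 185] [444.   1.]
yellow side [246.5 174.7] [244 174   7   3  12] 
yellow side [246.9 198.8] [240 196  16   5  29] 
yellow side [257.9 244.8] [243 236  30  21 222] 
green top [229. 142.] [213 128  26  21 115] [714. 211.]
green top [322.7 166.9] [318 162  12   8  27] [640. -73.]
green top [284.4 199.6] [273 189  25  24 181] [540.  45.]
green top [205.1 246.1] [204 243   3   7  14] [401. 283.]
green top [210.8 248.2] [210 247   3   3   6] [395. 266.]
green side [299.2 164.9] [289 157  26  16 187] 
green side [272.9 225.9] [266 217  16  18  46] 
green side [291.8 225.4] [291 222   3   9  17] 
green side [338.  234.3] [334 227   9  16  81] 
red top [211.7 213.2] [ 193  179   38   82 1415] [499. 263.]
red top [201.8 250.9] [200 249   5   4   8] [387. 293.]
red top [198.1 258.3] [196 257   5   4   7] [365. 304.]
red top [209.  257.8] [208 256   3   5   6] [366. 271.]
red top [216.7 257.2] [215 256   4   5  10] [368. 248.]
```

View pics/a.png

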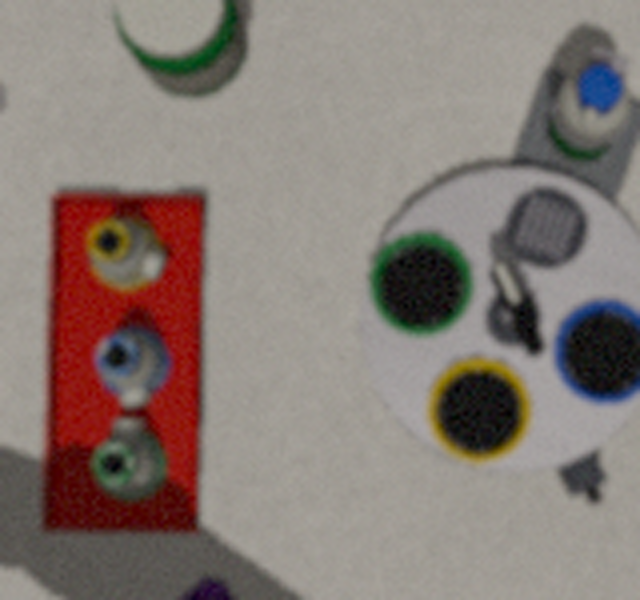

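View pics/b.png

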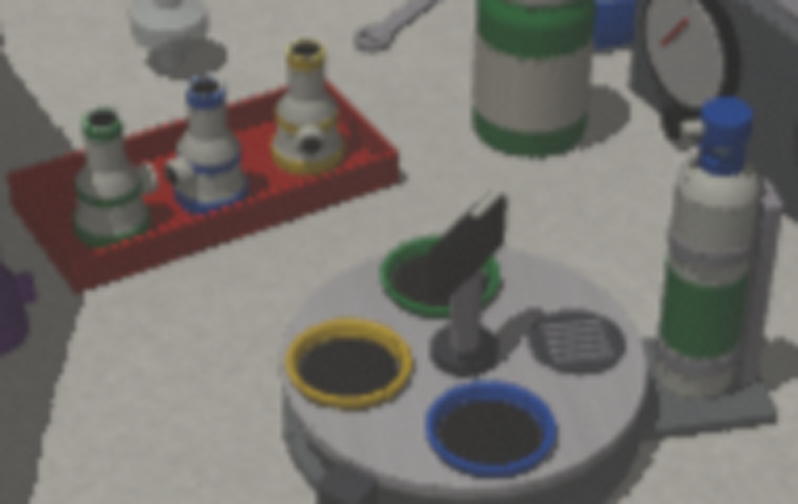

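Crop a shows the port rims at top pixels yellow (206.9,190), blue (209,218.6) and green (208.3,245.8). The side crop puts the rims at yellow (247.5,171), blue (224,180.7) and green (199.2,188.2). The handle bar leans up-left in the top view, about 24° from x.

Run:
```python
from h import *
P=dict(y=((206.9,190.),(247.5,171)),b=((209,218.6),(224,180.7)),g=((208.3,245.8),(199.2,188.2)))
for k,(a,b) in P.items():
    o1,d1=ray("top",*a);o2,d2=ray("side",*b)
    s=np.linalg.lstsq(np.c_[d1,-d2],o2-o1,rcond=None)[0]
    print(k,onz("top",*a,100)[:2].round(1),onz("side",*b,100)[:2].round(1),"tri",(o1+s[0]*d1).round(1),(o2+s[1]*d2).round(1))
for n,c,z in(("blue",(330.7,216.6),64),("yel",(299.4,231),64),("gr",(284.4,199.6),64),("cap",(329.6,151.5),225),("blank",(136.5*4/4/1+180,57/1+130),54)): print(n,onz("top",*c,z).round(1))
for n,c in(("blue",(293.3,259.9)),("yel",(257.9,244.8)),("gr",(175+440/4.2,160+275/4.2)),("blank",(175+577/4.2,160+341/4.2))): print(n,"side",onz("side",*c,54 if n=="blank" else 64).round(1))
print("cap side",onz("side",175+725/4.2,160+112/4.2,227).round(1))
t=cv2.imread("pics/top0.png")
m=cv2.inRange(t[160:265,375:430],(165,165,165),(255,255,255))
print(t[211,401],t[211,430],t[200,250])
g=cv2.cvtColor(t,cv2.COLOR_BGR2GRAY)
m=(cv2.Canny(g,60,120)[160:265,375:430]); cs=np.argwhere(m)
r=cv2.minAreaRect(np.float32(cs[:,::-1]));c=np.array(r[0])+[375,160];print(r,onz("top",*c,15).round())
```

```text
y [568.4 276.8] [570.1 280.4] tri [568.1 276.3 103. ] [567.9 276.4 103. ]
b [482.6 270.6] [482.9 270.1] tri [482.6 270.6  99.8] [483.1 270.4  99.8]
g [401.7 272.7] [402.3 272.5] tri [401.7 272.7 100.1] [402.3 272.4 100.1]
blue [486.5 -95.2  64. ]
yel [443.7   0.9  64. ]
gr [540.2  45.4  64. ]
cap [657.2 -82.  225. ]
blank [578.9 -53.9  54. ]
blue side [490.  -94.8  64. ]
yel side [442.2   2.7  64. ]
gr side [535.9  41.   64. ]
blank side [582.2 -51.6  54. ]
cap side [656.  -83.3 227. ]
[149 158 162] [145 152 156] [146 154 156]
((25.749671936035156, 47.262813568115234), (40.6276741027832, 94.86626434326172), 1.468800663948059) [ 516. -320.   15.]
```

Call:
move_arm:
  plan:
    - [[23, -38.5, 0], [0, 0, -10.4], 0.6]
    - [[23, -38.5, 0], [0, 0, -10.4], 0.6]
    - [[23, -38.5, 0], [0, 0, -10.4], 0.6]
    - [[23, -38.5, 0], [0, 0, -10.4], 0.6]
    - [[23, -38.5, 0], [0, 0, -10.4], 0.6]
    - [[23, -38.5, 0], [0, 0, -10.4], 0.6]
    - [[23, -38.5, 0], [0, 0, -10.4], 0.6]
    - [[23, -38.5, 0], [0, 0, -10.4], 0.6]
    - [[23, -38.5, 0], [0, 0, -10.4], 0.6]
    - [[0, 0, 0], [0, 0, 0], 0.6]

```text
clock: 1.35
eef_pos: [403.1, 270.2, 231.4]
tool_rot: [3.14, 0.001, 1.197]
force: [0.5, 0.0, -0.6]
width: 51.5
gripper_force: 0.0
```

Call:
move_arm:
  plan:
    - [[0, 1, -50], [0, 0, 0], 0.6]
    - [[0, 0, -50], [0, 0, 0], 0.6]
    - [[0, 0, -45], [0, 0, 0], 0.6]
    - [[0, 0, -21], [0, 0, 0], 0.6]
    - [[0, 0, 0], [0, 0, 0], 0.6]
    - [[0, 0, 0], [0, 0, 0], 0.6]

```text
clock: 2.1
eef_pos: [401.6, 275.5, 65.9]
tool_rot: [3.141, -0.001, 1.205]
force: [-0.0, 0.3, -0.4]
width: 51.2
gripper_force: 0.0
```

Call:
move_arm:
  plan:
    - [[0.5, -3, -1], [0, 0, 0], 0.6]
    - [[0, 0, 0], [0, 0, 0], 0.1]
    - [[0, 0, 0], [0, 0, 0], 0]
    - [[0, 0, 0], [0, 0, 0], 0]
    - [[0, 0, 0], [0, 0, 0], 0]
    - [[0, 0, 0], [0, 0, 0], 0]

```text
clock: 2.85
eef_pos: [402.1, 272.0, 65.1]
tool_rot: [3.141, -0.001, 1.204]
force: [-0.3, -0.5, 5.6]
width: 26.8
gripper_force: 58.5
```

Run:
```python
from h import *
s=status.read_state();print(s["eef_pos"].round(1),s["width"],s["gripper_force"])
a=cams.get_image("top");b=cams.get_image("side")
cv2.imwrite("pics/c.png",np.hstack([cv2.resize(a[170:290,170:260],(390,520)),cv2.resize(b[140:260,160:250],(390,520))]))
```

```text
[402.1 272.   65.1] 26.832876046962138 58.54909658432007
```

Call:
move_arm:
  plan:
    - [[0, 0, 30], [0, 0, 0], 0]
    - [[0, 0, 60], [0, 0, 0], 0]
    - [[0, 0, 60], [0, 0, 0], 0]
    - [[27, -45, 20], [0, 0, 0], 0]
    - [[35, -58, 0], [0, 0, 0], 0]
    - [[35, -58, 0], [0, 0, 0], 0]
    - [[27, -45, 0], [0, 0, 0], 0]
    - [[13, -21, 0], [0, 0, 0], 0]
    - [[0, 0, 0], [0, 0, 0], 0]
    - [[0, 0, 0], [0, 0, 0], 0]

```text
clock: 4.2
eef_pos: [532.6, 54.9, 234.1]
tool_rot: [-3.14, -0.001, 1.205]
force: [-0.6, 0.3, -1.3]
width: 26.5
gripper_force: 59.4
```

Run:
```python
from h import *
s=status.read_state();print(s["eef_pos"].round(1),s["width"],s["gripper_force"])
```

```text
[532.6  54.9 234.1] 26.475728969732252 59.387081265449524
```

Call:
move_arm:
  plan:
    - [[6.4, -9.9, 0], [0, 0, 0], 0]
    - [[0, 0, -40], [0, 0, 0], 0]
    - [[0, 0, -45], [0, 0, 0], 0]
    - [[0, 0, -22], [0, 0, 0], 0]
    - [[0, 0, 0], [0, 0, 0], 0]
    - [[0, 0, 0], [0, 0, 0], 0]

```text
clock: 4.95
eef_pos: [540.8, 43.9, 128.3]
tool_rot: [3.14, -0.001, 1.205]
force: [-0.5, 0.1, -0.8]
width: 26.7
gripper_force: 59.4
```

Run:
```python
from h import *
a=cams.get_image("top");b=cams.get_image("side")
cv2.imwrite("pics/d.png",np.hstack([cv2.resize(a[150:270,250:340],(390,520)),cv2.resize(b[190:310,225:345],(400,400),interpolation=2).copy() if 0 else cv2.resize(b[180:300,230:320],(390,520))]))
```

```text
(no output)
```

View pics/d.png

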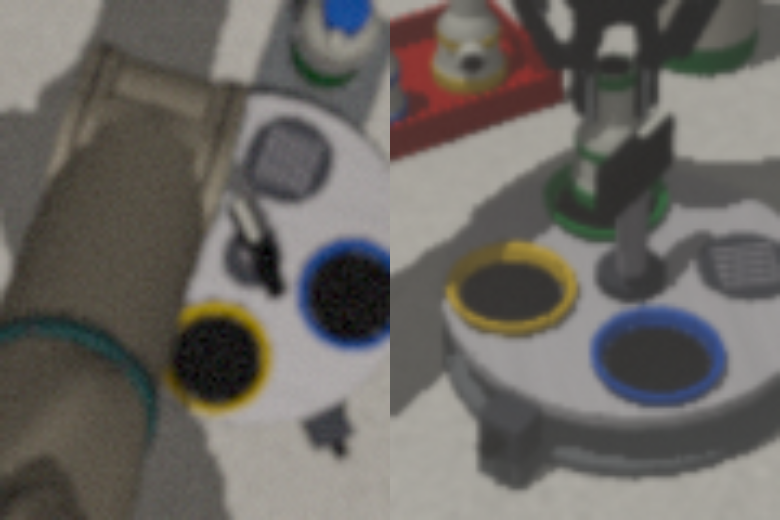

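Side view: the green adapter hangs just above the green ring, centred; the table hasn't moved.

Call:
move_arm:
  plan:
    - [[-1.5, 1, 0], [0, 0, 0], 0]
    - [[0, 0, -6], [0, 0, 0], 0]
    - [[0, 0, -6], [0, 0, 0], 0]
    - [[0, 0, 0], [0, 0, 0], 0]
    - [[0, 0, -1], [0, 0, 0], 0]
    - [[0, 0, 0], [0, 0, 0], 0]

```text
clock: 5.8
eef_pos: [538.5, 44.8, 115.1]
tool_rot: [3.142, -0.001, 1.204]
force: [-1.8, 1.0, 9.6]
width: 26.7
gripper_force: 60.6
```

Call:
move_arm:
  plan:
    - [[0, 0, 0], [0, 0, 0], 0.5]
    - [[0, 0, 0], [0, 0, 0], 0.6]
    - [[0, 0, 20], [0, 0, 0], 0.6]
    - [[0, 0, 55], [0, 0, 0], 0.6]
    - [[-10, 40, 10], [0, 0, 0], 0.6]
    - [[-14, 58, 0], [0, 0, 0], 0.6]
    - [[-14, 58, 0], [0, 0, 0], 0.6]
    - [[-12, 48, 0], [0, 0, 0], 0.6]
    - [[-5.5, 22, -20], [0, 0, 0], 0.6]
    - [[0, 0, -30], [0, 0, 0], 0.6]

```text
clock: 7.05
eef_pos: [482.5, 272.9, 148.1]
tool_rot: [3.141, -0.001, 1.208]
force: [-0.2, -0.6, 0.5]
width: 51.2
gripper_force: 0.0
```

Call:
move_arm:
  plan:
    - [[0, 0, -40], [0, 0, 0], 0.6]
    - [[0, 0, -30], [0, 0, 0], 0.6]
    - [[0, 0, 0], [0, 0, 0], 0.6]
    - [[0, 0, 0], [0, 0, 0], 0.6]

```text
clock: 7.55
eef_pos: [483.6, 270.0, 79.7]
tool_rot: [3.141, 0.0, 1.203]
force: [-0.6, -0.6, 0.5]
width: 51.4
gripper_force: 0.0
```

Run:
```python
from h import *
s=status.read_state();print(s["eef_pos"].round(1),s["width"],s["gripper_force"],s["force"].round(1))
t=cams.get_image("top");b=cams.get_image("side");cv2.imwrite("pics/t1.png",t);cv2.imwrite("pics/s1.png",b)
for c,st in blobs(t,[50,80,30],[85,255,255],8):
    if 260<c[0]<320 and 180<c[1]<230: print(c,st)
cv2.imwrite("pics/e.png",np.hstack([cv2.resize(t[150:270,250:340],(390,520)),cv2.resize(b[150:270,180:320],(400,343*1)) if 0 else cv2.resize(b[150:300,190:302],(390,520))]))
```

```text
[483.6 270.   79.7] 51.40182546388194 0.0 [-0.6 -0.6  0.5]
[285.  201.5] [273 189  25  24 173]
[285.9 194.4] [284 193   5   4  14]
```

View pics/e.png

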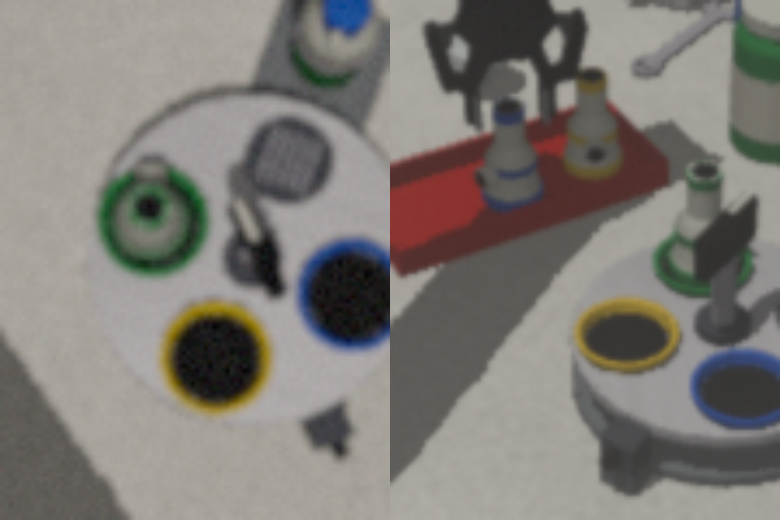

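Green is seated in its ring, and the fingers straddle the blue port.

Call:
move_arm:
  plan:
    - [[0, 0.5, -15], [0, 0, 0], 0.6]
    - [[0, 0, 0], [0, 0, 0], 0.6]
    - [[0, 0, 0], [0, 0, 0], 0]
    - [[0, 0, 0], [0, 0, 0], 0]
    - [[0, 0, 0], [0, 0, 0], 0]
    - [[0, 0, 0], [0, 0, 0], 0]
    - [[0, 0, 30], [0, 0, 0], 0]
    - [[0, 0, 60], [0, 0, 0], 0]
    - [[0, 0, 60], [0, 0, 0], 0]
    - [[0, -30, 35], [0, 0, 0], 0]

```text
clock: 8.9
eef_pos: [483.6, 243.7, 252.0]
tool_rot: [3.139, -0.004, 1.209]
force: [0.2, -0.0, -1.3]
width: 26.6
gripper_force: 59.2
```

Call:
move_arm:
  plan:
    - [[0, -55, 0], [0, 0, 0], 0]
    - [[0, -60, 0], [0, 0, 0], 0]
    - [[0, -60, 0], [0, 0, 0], 0]
    - [[0, -60, 0], [0, 0, 0], 0]
    - [[0, -55, 0], [0, 0, 0], 0]
    - [[0, -30, 0], [0, 0, 0], 0]
    - [[1, -15, 0], [0, 0, 0], 0]
    - [[0, 0, -20], [0, 0, 0], 0]
    - [[0, 0, -20], [0, 0, 0], 0]
    - [[0, 0, 0], [0, 0, 0], 0]

```text
clock: 10.15
eef_pos: [483.0, -92.2, 208.1]
tool_rot: [-3.138, 0.0, 1.206]
force: [-0.5, 0.3, -1.3]
width: 26.6
gripper_force: 59.2
```

Call:
move_arm:
  plan:
    - [[1, 0, -30], [0, 0, 0], 0]
    - [[0, 0, -35], [0, 0, 0], 0]
    - [[0, 0, -15], [0, 0, 0], 0]
    - [[0, 0, 0], [0, 0, 0], 0]
    - [[0, 0, 0], [0, 0, 0], 0]

```text
clock: 10.78
eef_pos: [485.9, -93.8, 130.4]
tool_rot: [3.14, -0.0, 1.204]
force: [0.6, -0.7, -0.8]
width: 26.7
gripper_force: 59.3
```

Call:
move_arm:
  plan:
    - [[-0.5, -1, -5], [0, 0, 0], 0]
    - [[0, 0, -6], [0, 0, 0], 0]
    - [[0, 0, -5], [0, 0, 0], 0]
    - [[0, 0, 0], [0, 0, 0], 0]
    - [[0, 0, 0], [0, 0, 0], 0.5]
    - [[0, 0, 0], [0, 0, 0], 0.6]
    - [[0, 0, 20], [0, 0, 0], 0.6]
    - [[0, 0, 50], [0, 0, 0], 0.6]
    - [[0, 0, 30], [0, 0, 0], 0.6]
    - [[0, 0, 0], [0, 0, 0], 0.6]

```text
clock: 12.02
eef_pos: [485.9, -95.0, 215.0]
tool_rot: [3.137, -0.001, 1.205]
force: [0.8, -0.6, 0.4]
width: 51.2
gripper_force: 0.0
```

Call:
move_arm:
  plan:
    - [[8, 36, 0], [0, 0, 0], 0.6]
    - [[12, 54, 0], [0, 0, 0], 0.6]
    - [[12, 54, 0], [0, 0, 0], 0.6]
    - [[12, 54, 0], [0, 0, 0], 0.6]
    - [[12, 54, 0], [0, 0, 0], 0.6]
    - [[12, 54, 0], [0, 0, 0], 0.6]
    - [[10, 44, -20], [0, 0, 0], 0.6]
    - [[5, 22, -40], [0, 0, 0], 0.6]
    - [[0, 0, -40], [0, 0, 0], 0.6]
    - [[0, 0, 0], [0, 0, 0], 0.6]

```text
clock: 13.28
eef_pos: [563.9, 276.3, 108.8]
tool_rot: [-3.135, 0.007, 1.204]
force: [0.4, -0.2, 0.8]
width: 51.0
gripper_force: 0.0
```

Run:
```python
from h import *
s=status.read_state();print(s["eef_pos"].round(1),s["width"],s["gripper_force"],s["force"].round(1))
t=cams.get_image("top");b=cams.get_image("side")
cv2.imwrite("pics/f.png",np.hstack([cv2.resize(t[150:270,250:340],(390,520)),cv2.resize(b[150:300,210:322],(390,520))]))
```

```text
[563.9 276.3 108.8] 51.00299329208777 0.0 [ 0.4 -0.2  0.8]
```

View pics/f.png

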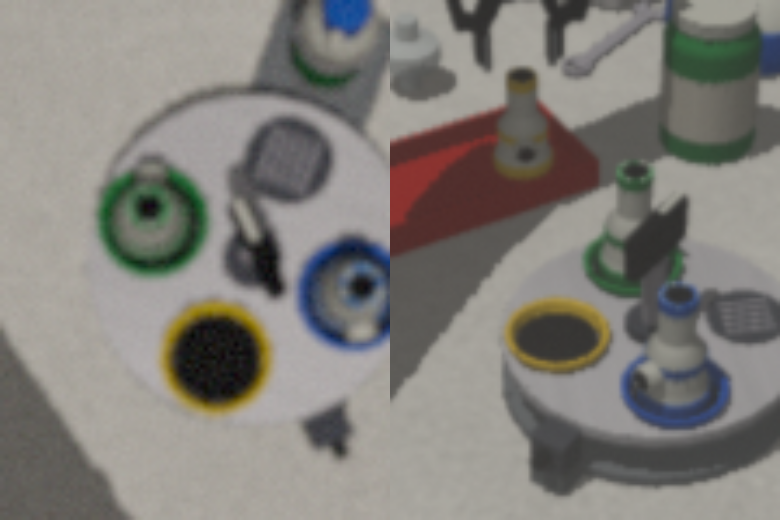

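Blue and green are both seated and the table hasn't moved. Yellow is still in the tray.

Call:
move_arm:
  plan:
    - [[3, 0.5, 0], [0, 0, 0], 0.6]
    - [[0, 0, -30], [0, 0, 0], 0.6]
    - [[0, 0, -13], [0, 0, 0], 0.6]
    - [[0, 0, 0], [0, 0, 0], 0.6]
    - [[0, 0, 0], [0, 0, 0], 0.6]

```text
clock: 14.0
eef_pos: [571.3, 278.0, 71.4]
tool_rot: [3.14, -0.001, 1.204]
force: [0.3, -0.9, 0.0]
width: 50.8
gripper_force: 0.0
```

Call:
move_arm:
  plan:
    - [[-2.8, -0.8, -6], [0, 0, 0], 0.6]
    - [[0, 0, 0], [0, 0, 0], 0.6]
    - [[0, 0, 0], [0, 0, 0], 0]
    - [[0, 0, 0], [0, 0, 0], 0]
    - [[0, 0, 0], [0, 0, 0], 0]
    - [[0, 0, 0], [0, 0, 0], 0]
    - [[0, 0, 30], [0, 0, 0], 0]
    - [[0, 0, 60], [0, 0, 0], 0]
    - [[0, 0, 60], [0, 0, 0], 0]
    - [[0, 0, 30], [0, 0, 0], 0]

```text
clock: 15.25
eef_pos: [568.8, 277.1, 247.7]
tool_rot: [3.138, -0.003, 1.204]
force: [0.5, 0.8, -1.6]
width: 26.5
gripper_force: 59.3
```

Call:
move_arm:
  plan:
    - [[-15, -32, 0], [0, 0, 0], 0]
    - [[-23, -50, 0], [0, 0, 0], 0]
    - [[-23, -50, 0], [0, 0, 0], 0]
    - [[-23, -50, 0], [0, 0, 0], 0]
    - [[-23, -50, 0], [0, 0, 0], 0]
    - [[-15, -32, 0], [0, 0, 0], 0]
    - [[-4.5, -11, -20], [0, 0, 0], 0]
    - [[0, 0, -50], [0, 0, 0], 0]
    - [[0, 0, -40], [0, 0, 0], 0]
    - [[0, 0, 0], [0, 0, 0], 0]

```text
clock: 16.5
eef_pos: [438.9, 1.9, 132.5]
tool_rot: [-3.136, 0.002, 1.203]
force: [0.2, -0.4, -0.9]
width: 26.9
gripper_force: 59.3
```

Call:
move_arm:
  plan:
    - [[0, 0, 0], [0, 0, 0], 0]

```text
clock: 16.62
eef_pos: [441.8, 1.7, 135.2]
tool_rot: [3.14, -0.0, 1.204]
force: [0.5, -0.2, -1.2]
width: 26.7
gripper_force: 59.3
```

Call:
move_arm:
  plan:
    - [[0, 0, -8], [0, 0, 0], 0]
    - [[0, 0, -7], [0, 0, 0], 0]
    - [[0, 0, -5], [0, 0, 0], 0]
    - [[0, 0, 0], [0, 0, 0], 0]
    - [[0, 0, 0], [0, 0, 0], 0.5]
    - [[0, 0, 0], [0, 0, 0], 0.6]
    - [[0, 0, 20], [0, 0, 0], 0.6]
    - [[0, 0, 50], [0, 0, 0], 0.6]
    - [[0, 0, 45], [0, 0, 0], 0.6]
    - [[0, 0, 0], [0, 0, 0], 0.6]

```text
clock: 17.88
eef_pos: [443.5, 1.7, 232.0]
tool_rot: [3.135, -0.003, 1.204]
force: [0.1, 0.5, 0.6]
width: 51.0
gripper_force: 0.0
```

Call:
move_arm:
  plan:
    - [[14, -5.4, 0], [0, 0, -9], 0.6]
    - [[14, -5.4, 0], [0, 0, -9], 0.6]
    - [[14, -5.4, 0], [0, 0, -9], 0.6]
    - [[14, -5.4, 0], [0, 0, -9], 0.6]
    - [[14, -5.4, 0], [0, 0, -9], 0.6]
    - [[0, 0, 0], [0, 0, 0], 0.6]
    - [[0, 0, 0], [0, 0, 0], 0.6]

```text
clock: 18.75
eef_pos: [510.0, -24.8, 228.5]
tool_rot: [-3.141, 0.002, 0.421]
force: [1.0, 0.3, -0.3]
width: 51.2
gripper_force: 0.0
```

Run:
```python
from h import *
s=status.read_state();print(s["eef_pos"].round(1),s["width"],s["qpos"].round(2))
t=cams.get_image("top");b=cams.get_image("side")
cv2.imwrite("pics/g.png",np.hstack([cv2.resize(t[150:270,250:340],(390,520)),cv2.resize(b[150:300,230:342],(390,520))]))
```

```text
[510.  -24.8 228.5] 51.20802715775474 [-0.56  0.56  0.84  1.92 -0.53  0.9  -0.6 ]
```

View pics/g.png

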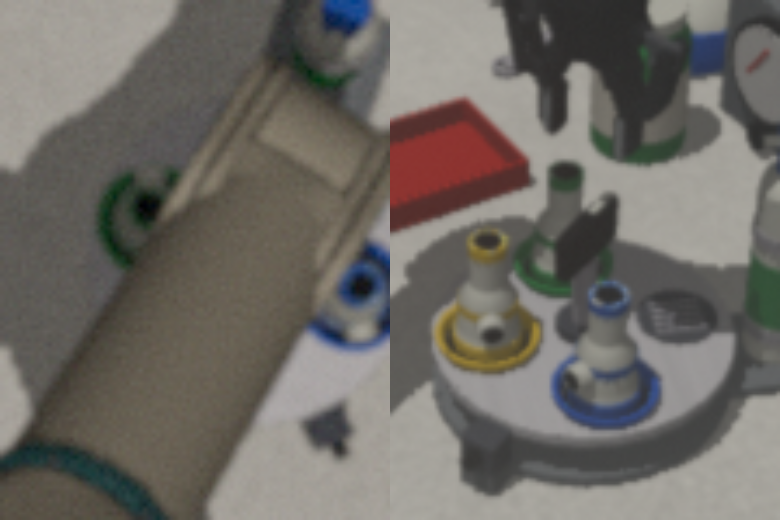

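All three are seated, and the gripper is above the handle.

Call:
move_arm:
  plan:
    - [[1.5, 0, -40], [0, 0, 0], 0.6]
    - [[0, 0, -40], [0, 0, 0], 0.6]
    - [[0, 0, -20], [0, 0, 0], 0.6]
    - [[0, 0, 0], [0, 0, 0], 0.6]
    - [[0, 0, 0], [0, 0, 0], 0.6]

```text
clock: 19.48
eef_pos: [513.0, -25.1, 130.2]
tool_rot: [3.141, -0.001, 0.419]
force: [-0.0, -0.3, -0.1]
width: 51.4
gripper_force: 0.0
```

Call:
move_arm:
  plan:
    - [[0, 0, 0], [0, 0, 0], 0]
    - [[0, 0, 0], [0, 0, 0], 0]
    - [[0, 0, 0], [0, 0, 0], 0]
    - [[0, 0, 0], [0, 0, 0], 0]
    - [[0, 0, 0], [0, 0, 0], 0]

```text
clock: 20.1
eef_pos: [512.6, -23.8, 130.2]
tool_rot: [-3.14, -0.001, 0.42]
force: [-2.0, 2.6, 7.6]
width: 13.2
gripper_force: 59.4
```

Call:
move_arm:
  plan:
    - [[0, 0, 0], [0, 0, 2], 0]
    - [[0, 0, 0], [0, 0, 4], 0]
    - [[0, 0, 0], [0, 0, 6], 0]
    - [[0, 0, 0], [0, 0, 8], 0]
    - [[0, 0, 0], [0, 0, 8], 0]
    - [[0, 0, 0], [0, 0, 8], 0]
    - [[0, 0, 0], [0, 0, 8], 0]
    - [[0, 0, 0], [0, 0, 8], 0]
    - [[0, 0, 0], [0, 0, 8], 0]
    - [[0, 0, 0], [0, 0, 8], 0]

```text
clock: 21.35
eef_pos: [510.9, -22.7, 130.2]
tool_rot: [-3.139, -0.004, 1.611]
force: [-6.3, 4.8, 10.1]
width: 13.5
gripper_force: 59.8
```

Call:
move_arm:
  plan:
    - [[0, 0, 0], [0, 0, 8], 0]
    - [[0, 0, 0], [0, 0, 6], 0]
    - [[0, 0, 0], [0, 0, 4], 0]
    - [[0, 0, 0], [0, 0, 3], 0]
    - [[0, 0, 0], [0, 0, 1], 0]
    - [[0, 0, 0], [0, 0, 0], 0]
    - [[0, 0, 0], [0, 0, 0], 0]

```text
clock: 22.22
eef_pos: [510.2, -22.9, 130.2]
tool_rot: [-3.139, -0.005, 1.991]
force: [-7.0, 5.8, 12.6]
width: 13.0
gripper_force: 60.1
```

Run:
```python
from h import *
s=status.read_state();print(s["eef_pos"].round(1),s["width"],s["tool_rot"].round(3),s["force"].round(1),s["torque"].round(2),s["qpos"].round(2))
t=cams.get_image("top");b=cams.get_image("side")
cv2.imwrite("pics/i.png",np.hstack([cv2.resize(t[130:280,250:362],(390,520)),cv2.resize(b[150:300,240:352],(390,520))]))
```

```text
[510.2 -22.9 130.2] 13.020156233470445 [-3.139 -0.005  1.991] [-7.   5.8 12.6] [ 0.77  1.14 -0.08] [-0.17  0.6   0.25  2.   -0.26  0.58  0.67]
```

View pics/i.png

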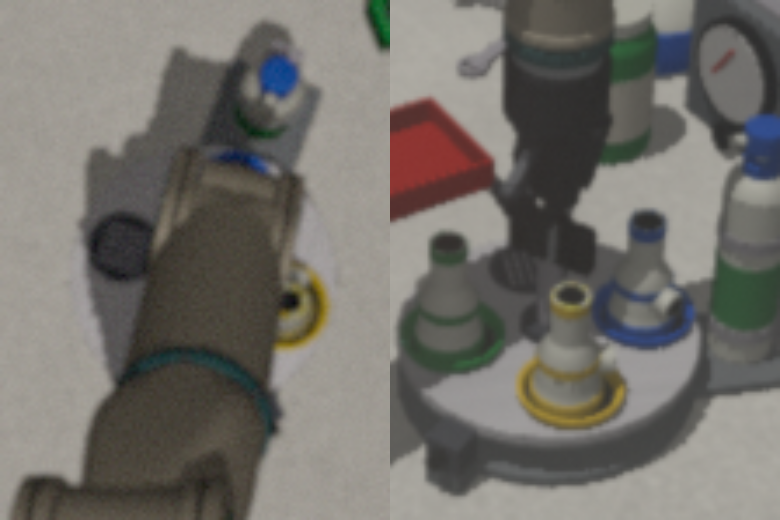

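The side view shows blue clicked in under the nozzle, upright. The table turned by exactly 1.571 rad.

Call:
move_arm:
  plan:
    - [[0, 0, 0], [0, 0, 0], 0.3]
    - [[0, 0, 0], [0, 0, 0], 0.5]
    - [[0, 0, 0], [0, 0, 0], 0.5]
    - [[0, 0, 40], [0, 0, 0], 0.5]
    - [[0, 0, 50], [0, 0, 0], 0.3]
    - [[0, 0, 45], [0, 0, 0], 0]
    - [[16, -6, 0], [0, 0, -10], 0]
    - [[16, -6, 0], [0, 0, -10], 0]
    - [[16, -6, 0], [0, 0, -10], 0]
    - [[16, -6, 0], [0, 0, -10], 0]

```text
clock: 23.58
eef_pos: [577.1, -49.3, 264.3]
tool_rot: [3.141, 0.0, 1.286]
force: [0.1, 0.1, 0.2]
width: 0.2
gripper_force: 0.0
```

Call:
move_arm:
  plan:
    - [[16, -6, 0], [0, 0, -10], 0]
    - [[16, -6, 0], [0, 0, -10], 0]
    - [[16, -6, 0], [0, 0, -10], 0]
    - [[16, -7, 0], [0, 0, -10], 0]
    - [[16, -7, 0], [0, 0, -10], 0]
    - [[0, 0, 0], [0, 0, 0], 0]
    - [[0, 0, 0], [0, 0, 0], 0]

```text
clock: 24.45
eef_pos: [656.0, -80.8, 264.0]
tool_rot: [-3.141, 0.001, 0.421]
force: [-0.4, -0.6, 0.1]
width: -0.3
gripper_force: 0.0
```

Call:
move_arm:
  plan:
    - [[1, 0, -20], [0, 0, 0], 0]
    - [[0, 0, -12], [0, 0, 0], 0]
    - [[0, 0, -5], [0, 0, 0], 0]
    - [[0, 0, -5], [0, 0, 0], 0]
    - [[0, 0, -5], [0, 0, 0], 0]
    - [[0, 0, 0], [0, 0, 0], 0]
    - [[0, 0, 0], [0, 0, 0], 0]

```text
clock: 25.32
eef_pos: [657.0, -80.6, 219.1]
tool_rot: [-3.14, -0.0, 0.419]
force: [-5.2, 1.2, 10.1]
width: -0.1
gripper_force: 5.0
```

Call:
move_arm:
  plan:
    - [[0, 0, -1.5], [0, 0, 0], 0]
    - [[0, 0, 0], [0, 0, 0], 0]
    - [[0, 0, 0], [0, 0, 0], 0]
    - [[0, 0, 0], [0, 0, 0], 0]
    - [[0, 0, 0], [0, 0, 0], 0]

```text
clock: 25.95
eef_pos: [657.1, -80.6, 219.0]
tool_rot: [-3.14, -0.001, 0.419]
force: [-7.9, 4.1, 18.0]
width: 0.2
gripper_force: 8.6
```

Run:
```python
from h import *
s=status.read_state();print(s["eef_pos"].round(1),s["force"].round(1))
b=cams.get_image("side");cv2.imwrite("pics/j.png",cv2.resize(b[150:300,240:400],(640,600)))
```

```text
[657.1 -80.6 219. ] [-7.9  4.1 18. ]
```

View pics/j.png

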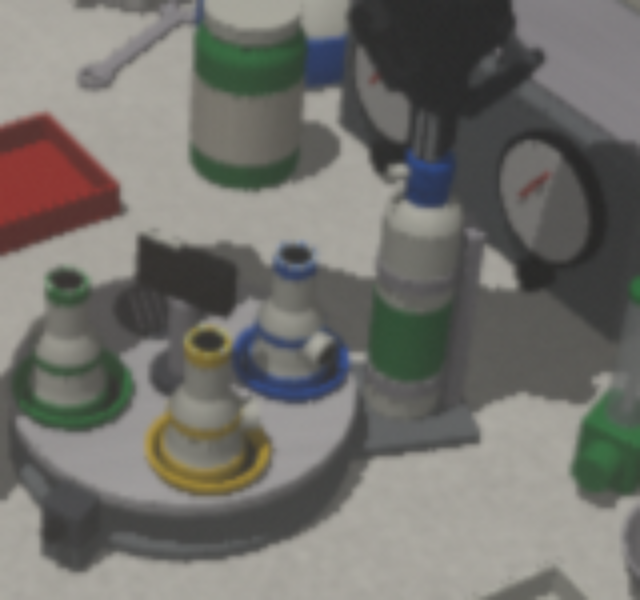

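Cap fully down (18 N against its stop, z 219) with blue upright under the nozzle.

Call:
move_arm:
  plan:
    - [[0, 0, 10], [0, 0, 0], 0]
    - [[0, 0, 36], [0, 0, 0], 0]
    - [[-16, 6, 0], [0, 0, 10], 0]
    - [[-16, 6, 0], [0, 0, 10], 0]
    - [[-16, 6, 0], [0, 0, 10], 0]
    - [[-16, 6, 0], [0, 0, 10], 0]
    - [[-16, 6, 0], [0, 0, 10], 0]
    - [[-16, 6, 0], [0, 0, 10], 0]
    - [[-17, 7, 0], [0, 0, 10], 0.3]
    - [[-17, 7, 0], [0, 0, 10], 0.6]

```text
clock: 27.25
eef_pos: [527.6, -31.1, 262.2]
tool_rot: [3.14, 0.001, 1.821]
force: [0.4, -0.4, -1.3]
width: 35.6
gripper_force: 0.0
```

Call:
move_arm:
  plan:
    - [[-17, 7, 0], [0, 0, 10], 0.6]
    - [[0, 0, 0], [0, 0, 0], 0.6]
    - [[0, 0, -40], [0, 0, 0], 0.6]
    - [[0, 0, -40], [0, 0, 0], 0.6]
    - [[0, 0, 0], [0, 0, 0], 0.6]
    - [[0, 0, 0], [0, 0, 0], 0.6]

```text
clock: 28.0
eef_pos: [512.1, -24.5, 182.9]
tool_rot: [3.14, 0.001, 1.988]
force: [0.4, 0.4, 0.2]
width: 51.3
gripper_force: 0.0
```

Centre on (510,-22.5), grip at z 130, turn 90°.

Call:
move_arm:
  plan:
    - [[-2, 2, -30], [0, 0, 0], 0.6]
    - [[0, 0, -23], [0, 0, 0], 0.6]
    - [[0, 0, 0], [0, 0, 0], 0.6]
    - [[0, 0, 0], [0, 0, 0], 0.3]
    - [[0, 0, 0], [0, 0, 0], 0]
    - [[0, 0, 0], [0, 0, 0], 0]
    - [[0, 0, 0], [0, 0, 0], 0]
    - [[0, 0, 0], [0, 0, 0], 0]

```text
clock: 29.0
eef_pos: [509.9, -22.0, 130.3]
tool_rot: [3.139, 0.001, 1.99]
force: [-0.5, 0.5, 6.4]
width: 13.0
gripper_force: 59.4
```

Call:
move_arm:
  plan:
    - [[0, 0, 0], [0, 0, 2], 0]
    - [[0, 0, 0], [0, 0, 4], 0]
    - [[0, 0, 0], [0, 0, 6], 0]
    - [[0, 0, 0], [0, 0, 8], 0]
    - [[0, 0, 0], [0, 0, 8], 0]
    - [[0, 0, 0], [0, 0, 8], 0]
    - [[0, 0, 0], [0, 0, 8], 0]
    - [[0, 0, 0], [0, 0, 8], 0]
    - [[0, 0, 0], [0, 0, 8], 0]
    - [[0, 0, 0], [0, 0, 8], 0]

```text
clock: 30.25
eef_pos: [508.2, -24.7, 130.3]
tool_rot: [-3.139, -0.0, -3.105]
force: [-4.6, -5.9, 10.1]
width: 13.3
gripper_force: 59.8
```

Call:
move_arm:
  plan:
    - [[0, 0, 0], [0, 0, 8], 0]
    - [[0, 0, 0], [0, 0, 6], 0]
    - [[0, 0, 0], [0, 0, 4], 0]
    - [[0, 0, 0], [0, 0, 3], 0]
    - [[0, 0, 0], [0, 0, 1], 0]
    - [[0, 0, 0], [0, 0, 0], 0]
    - [[0, 0, 0], [0, 0, 0], 0]

```text
clock: 31.12
eef_pos: [508.4, -25.7, 130.3]
tool_rot: [-3.137, -0.002, -2.726]
force: [-2.7, -7.9, 9.8]
width: 13.4
gripper_force: 59.8
```

Run:
```python
from h import *
s=status.read_state();print(s["eef_pos"].round(1),s["width"],s["tool_rot"].round(3),s["force"].round(1),s["torque"].round(2),s["qpos"].round(2))
b=cams.get_image("side");t=cams.get_image("top")
print([ (c,x[4]) for c,x in blobs(b,[18,110,80],[32,255,255],20) if 230<c[0]<370])
```

```text
[508.4 -25.7 130.3] 13.368764830552925 [-3.137e+00 -2.000e-03 -2.726e+00] [-2.7 -7.9  9.8] [-0.96  0.51  0.11] [ 0.12  0.58 -0.19  2.    0.2   0.57  1.78]
[(array([313.9, 244.4]), np.int32(119))]
```

Yellow is at the nozzle place (its ring at side pixel (314,244), where the blank was). Next, release and press the cap.

Call:
move_arm:
  plan:
    - [[0, 0, 0], [0, 0, 0], 0.3]
    - [[0, 0, 0], [0, 0, 0], 0.5]
    - [[0, 0, 0], [0, 0, 0], 0.5]
    - [[0, 0, 40], [0, 0, 0], 0.5]
    - [[0, 0, 50], [0, 0, 0], 0.3]
    - [[0, 0, 45], [0, 0, 0], 0]
    - [[16, -6, 0], [0, 0, -10], 0]
    - [[16, -6, 0], [0, 0, -10], 0]
    - [[16, -6, 0], [0, 0, -10], 0]
    - [[16, -6, 0], [0, 0, -10], 0]

```text
clock: 32.48
eef_pos: [573.0, -45.7, 263.6]
tool_rot: [3.141, -0.001, 2.857]
force: [0.2, 0.7, -0.2]
width: 0.2
gripper_force: 0.0
```

Call:
move_arm:
  plan:
    - [[16, -6, 0], [0, 0, -10], 0]
    - [[16, -6, 0], [0, 0, -10], 0]
    - [[17, -7, 0], [0, 0, -10], 0]
    - [[17, -8, 0], [0, 0, -10], 0]
    - [[17, -8, 0], [0, 0, -10], 0]
    - [[0, 0, 0], [0, 0, 0], 0]
    - [[0, 0, 0], [0, 0, 0], 0]

```text
clock: 33.35
eef_pos: [654.9, -80.2, 263.4]
tool_rot: [-3.141, -0.001, 1.993]
force: [0.1, 0.4, 0.2]
width: -0.4
gripper_force: 0.0
```

Run:
```python
from h import *
s=status.read_state();print(s["eef_pos"].round(1),s["qpos"].round(2))
b=cams.get_image("side");t=cams.get_image("top");cv2.imwrite("pics/k.png",np.hstack([cv2.resize(t[130:280,250:362],(390,520)),cv2.resize(b[150:300,240:352],(390,520))]))
```

```text
[654.9 -80.2 263.4] [-0.02  0.62  0.18  1.45 -0.12  1.08  0.6 ]
```

View pics/k.png

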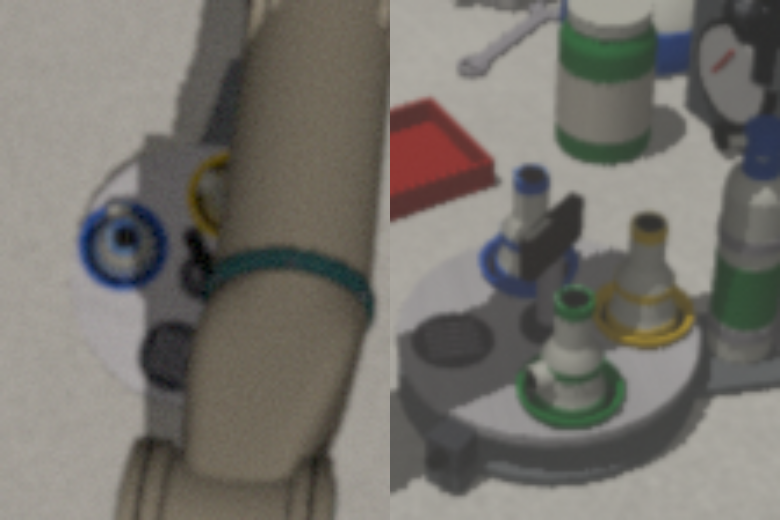

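Yellow stands upright under the nozzle and the others are seated. Now spraying.

Call:
move_arm:
  plan:
    - [[2, 0, -20], [0, 0, 0], 0]
    - [[0, 0, -12], [0, 0, 0], 0]
    - [[0, 0, -5], [0, 0, 0], 0]
    - [[0, 0, -5], [0, 0, 0], 0]
    - [[0, 0, -4], [0, 0, 0], 0]
    - [[0, 0, 0], [0, 0, 0], 0]
    - [[0, 0, 0], [0, 0, 0], 0]

```text
clock: 34.33
eef_pos: [656.9, -80.7, 219.4]
tool_rot: [-3.141, -0.001, 1.99]
force: [-5.1, 1.1, 8.7]
width: -0.1
gripper_force: 4.3
```

Call:
move_arm:
  plan:
    - [[0, 0, -1], [0, 0, 0], 0]
    - [[0, 0, 0], [0, 0, 0], 0]
    - [[0, 0, 0], [0, 0, 0], 0]
    - [[0, 0, 0], [0, 0, 0], 0]
    - [[0, 0, 0], [0, 0, 0], 0]

```text
clock: 34.95
eef_pos: [656.9, -80.7, 219.1]
tool_rot: [3.142, -0.001, 1.99]
force: [-5.5, 2.1, 11.4]
width: -0.1
gripper_force: 6.0
```

Call:
move_arm:
  plan:
    - [[0, 0, 10], [0, 0, 0], 0]
    - [[0, 0, 36], [0, 0, 0], 0]
    - [[-16, 6, 0], [0, 0, -10], 0]
    - [[-16, 6, 0], [0, 0, -10], 0]
    - [[-16, 6, 0], [0, 0, -10], 0]
    - [[-16, 6, 0], [0, 0, -10], 0]
    - [[-16, 6, 0], [0, 0, -10], 0]
    - [[-16, 6, 0], [0, 0, -10], 0]
    - [[-17, 7, 0], [0, 0, -10], 0.3]
    - [[-17, 7, 0], [0, 0, -10], 0.6]

```text
clock: 36.2
eef_pos: [527.7, -30.8, 263.2]
tool_rot: [3.14, -0.001, 0.588]
force: [-0.2, 0.7, 0.5]
width: 36.2
gripper_force: 0.0
```

Call:
move_arm:
  plan:
    - [[-17, 7, 0], [0, 0, -10], 0.6]
    - [[0, 0, 0], [0, 0, 0], 0.6]
    - [[0, 0, -40], [0, 0, 0], 0.6]
    - [[0, 0, -40], [0, 0, 0], 0.6]
    - [[0, 0, 0], [0, 0, 0], 0.6]
    - [[0, 0, 0], [0, 0, 0], 0.6]

```text
clock: 36.95
eef_pos: [512.1, -24.7, 184.0]
tool_rot: [3.14, -0.002, 0.42]
force: [0.4, 0.0, 0.7]
width: 51.3
gripper_force: 0.0
```

Call:
move_arm:
  plan:
    - [[-2, 0.5, -30], [0, 0, 0], 0.6]
    - [[0, 0, -24], [0, 0, 0], 0.6]
    - [[0, 0, 0], [0, 0, 0], 0.6]
    - [[0, 0, 0], [0, 0, 0], 0.3]
    - [[0, 0, 0], [0, 0, 0], 0]
    - [[0, 0, 0], [0, 0, 0], 0]
    - [[0, 0, 0], [0, 0, 0], 0]
    - [[0, 0, 0], [0, 0, 0], 0]

```text
clock: 37.95
eef_pos: [510.4, -24.8, 130.4]
tool_rot: [3.139, -0.003, 0.418]
force: [1.0, -3.3, 7.0]
width: 12.8
gripper_force: 59.6
```

Call:
move_arm:
  plan:
    - [[0, 0, 0], [0, 0, 2], 0]
    - [[0, 0, 0], [0, 0, 4], 0]
    - [[0, 0, 0], [0, 0, 6], 0]
    - [[0, 0, 0], [0, 0, 8], 0]
    - [[0, 0, 0], [0, 0, 8], 0]
    - [[0, 0, 0], [0, 0, 8], 0]
    - [[0, 0, 0], [0, 0, 8], 0]
    - [[0, 0, 0], [0, 0, 8], 0]
    - [[0, 0, 0], [0, 0, 8], 0]
    - [[0, 0, 0], [0, 0, 8], 0]

```text
clock: 39.2
eef_pos: [511.1, -25.3, 130.4]
tool_rot: [3.136, 0.002, 1.608]
force: [3.5, -4.0, 3.9]
width: 13.0
gripper_force: 59.2
```

Call:
move_arm:
  plan:
    - [[0, 0, 0], [0, 0, 8], 0]
    - [[0, 0, 0], [0, 0, 6], 0]
    - [[0, 0, 0], [0, 0, 4], 0]
    - [[0, 0, 0], [0, 0, 3], 0]
    - [[0, 0, 0], [0, 0, 1], 0]
    - [[0, 0, 0], [0, 0, 0], 0]
    - [[0, 0, 0], [0, 0, 0], 0]

```text
clock: 40.08
eef_pos: [511.4, -25.2, 130.4]
tool_rot: [3.137, 0.004, 1.988]
force: [4.3, -4.9, 4.9]
width: 13.2
gripper_force: 59.5
```

Run:
```python
from h import *
s=status.read_state();print(s["torque"].round(2),s["qpos"].round(2))
b=cams.get_image("side")
for n,lo,hi in(("g",[50,80,30],[85,255,255]),("y",[18,110,80],[32,255,255]),("b",[108,120,40],[122,255,255])):
  print(n,[ (c,x[4]) for c,x in blobs(b,lo,hi,15) if 230<c[0]<370])
```

```text
[-0.7  -0.24  0.04] [-0.04  0.58  0.04  2.   -0.04  0.55  0.45]
g [(array([308.5, 165.5]), np.int32(91)), (array([338.8, 235. ]), np.int32(151)), (array([313.6, 246.6]), np.int32(69))]
y [(array([272.8, 229.6]), np.int32(86))]
b [(array([320.9, 118.1]), np.int32(155)), (array([320.7, 164.1]), np.int32(69)), (array([347.3, 188. ]), np.int32(98))]
```

Green is under the nozzle.

Call:
move_arm:
  plan:
    - [[0, 0, 0], [0, 0, 0], 0.3]
    - [[0, 0, 0], [0, 0, 0], 0.5]
    - [[0, 0, 0], [0, 0, 0], 0.5]
    - [[0, 0, 40], [0, 0, 0], 0.5]
    - [[0, 0, 50], [0, 0, 0], 0.3]
    - [[0, 0, 43], [0, 0, 0], 0]
    - [[25, -10, 0], [0, 0, 0], 0]
    - [[45, -17, 0], [0, 0, 0], 0]
    - [[45, -17, 0], [0, 0, 0], 0]
    - [[25, -10, 0], [0, 0, 0], 0]

```text
clock: 41.38
eef_pos: [650.1, -78.3, 261.2]
tool_rot: [-3.141, 0.0, 1.989]
force: [-0.8, 0.2, -0.4]
width: 0.0
gripper_force: 0.0
```

Call:
move_arm:
  plan:
    - [[7, -2.5, 0], [0, 0, 0], 0]
    - [[0, 0, 0], [0, 0, 0], 0]
    - [[0, 0, 0], [0, 0, 0], 0]

```text
clock: 41.75
eef_pos: [654.5, -79.2, 261.9]
tool_rot: [-3.141, -0.001, 1.99]
force: [-0.7, -0.0, 0.3]
width: 0.3
gripper_force: 0.0
```

Run:
```python
from h import *
b=cams.get_image("side");t=cams.get_image("top");cv2.imwrite("pics/l.png",np.hstack([cv2.resize(t[130:280,250:450],(480,360)),cv2.resize(b[150:300,240:352],(320,428))[:360]]))
```

```text
(no output)
```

View pics/l.png

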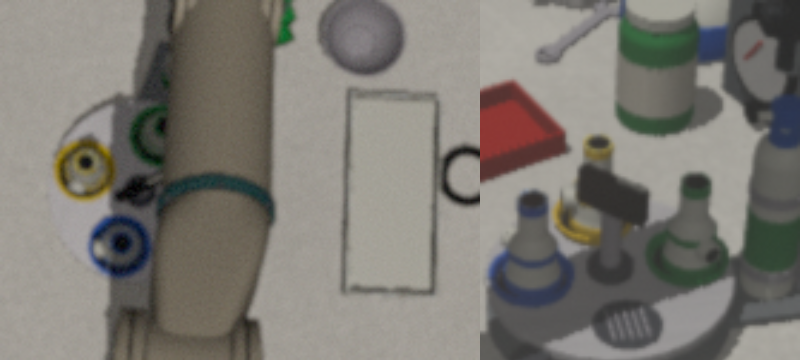

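Green is upright under the nozzle; clean tray unmoved. Now spraying.

Call:
move_arm:
  plan:
    - [[2.5, -1.5, -20], [0, 0, 0], 0]
    - [[0, 0, -10], [0, 0, 0], 0]
    - [[0, 0, -5], [0, 0, 0], 0]
    - [[0, 0, -5], [0, 0, 0], 0]
    - [[0, 0, -4], [0, 0, 0], 0]
    - [[0, 0, 0], [0, 0, 0], 0]
    - [[0, 0, 0], [0, 0, 0], 0]

```text
clock: 42.72
eef_pos: [657.5, -81.2, 219.4]
tool_rot: [-3.141, -0.001, 1.99]
force: [-5.3, 0.1, 8.1]
width: -0.2
gripper_force: 4.3
```

Call:
move_arm:
  plan:
    - [[0, 0, -0.5], [0, 0, 0], 0]
    - [[0, 0, 0], [0, 0, 0], 0]
    - [[0, 0, 0], [0, 0, 0], 0]
    - [[0, 0, 0], [0, 0, 0], 0]
    - [[0, 0, 0], [0, 0, 0], 0]

```text
clock: 43.35
eef_pos: [657.6, -81.2, 219.1]
tool_rot: [3.142, -0.0, 1.99]
force: [-5.5, 1.0, 8.8]
width: 0.2
gripper_force: 4.8
```

Sprayed (cap at the same stop, z 219.1). Lift off and go to green with the fingers closing tangentially, to stay clear of the bottle.

Call:
move_arm:
  plan:
    - [[0, 0, 12], [0, 0, 0], 0]
    - [[0, 0, 36], [0, 0, 0], 0]
    - [[-16, 6, 0], [0, 0, 9], 0]
    - [[-16, 6, 0], [0, 0, 9], 0.3]
    - [[-16, 6, 0], [0, 0, 9], 0.6]
    - [[-16, 6, 0], [0, 0, 9], 0.6]
    - [[-14, 7, 0], [0, 0, 9], 0.6]
    - [[0, 0, 0], [0, 0, 0], 0.6]
    - [[0, 0, -40], [0, 0, 0], 0.6]
    - [[0, 0, 0], [0, 0, 0], 0.6]

```text
clock: 44.6
eef_pos: [578.8, -50.9, 223.2]
tool_rot: [-3.14, -0.005, 2.772]
force: [0.2, -0.6, -0.1]
width: 51.3
gripper_force: 0.0
```

Call:
move_arm:
  plan:
    - [[0, 0, 0], [0, 0, 0], 0.6]

```text
clock: 44.72
eef_pos: [581.2, -50.7, 226.1]
tool_rot: [3.141, 0.001, 2.773]
force: [0.3, -0.4, 1.1]
width: 51.0
gripper_force: 0.0
```

Run:
```python
from h import *
b=cams.get_image("side");t=cams.get_image("top");cv2.imwrite("pics/m.png",np.hstack([cv2.resize(t[130:280,250:400],(400,400)),cv2.resize(b[150:300,250:400],(400,400))]))
```

```text
(no output)
```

View pics/m.png

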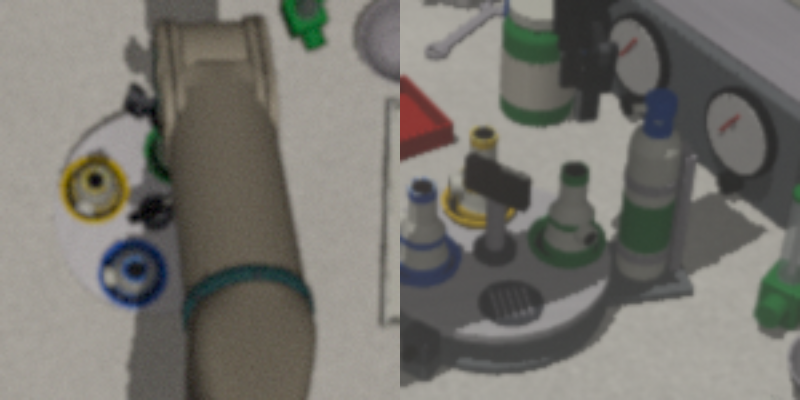

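The fingers are above green, clear of the bottle. Descend in two steps, watching force.

Call:
move_arm:
  plan:
    - [[-1.5, 0.5, -20], [0, 0, 0], 0.6]
    - [[0, 0, -25], [0, 0, 0], 0.6]
    - [[0, 0, -20], [0, 0, 0], 0.6]
    - [[0, 0, 0], [0, 0, 0], 0.6]

```text
clock: 45.32
eef_pos: [578.3, -50.0, 160.0]
tool_rot: [-3.141, -0.001, 2.775]
force: [0.5, 0.5, 0.3]
width: 51.4
gripper_force: 0.0
```

Call:
move_arm:
  plan:
    - [[0, 0, -15], [0, 0, 0], 0.6]
    - [[0, 0, -15], [0, 0, 0], 0.6]
    - [[0, 0, -13], [0, 0, 0], 0.6]
    - [[0, 0, 0], [0, 0, 0], 0.6]
    - [[0, 0, 0], [0, 0, 0], 0.6]

```text
clock: 45.95
eef_pos: [578.8, -49.9, 117.4]
tool_rot: [3.141, 0.0, 2.775]
force: [0.2, 0.2, 0.1]
width: 51.5
gripper_force: 0.0
```

Call:
move_arm:
  plan:
    - [[0, 0, -1.5], [0, 0, 0], 0.3]
    - [[0, 0, 0], [0, 0, 0], 0]
    - [[0, 0, 0], [0, 0, 0], 0]
    - [[0, 0, 0], [0, 0, 0], 0]
    - [[0, 0, 0], [0, 0, 0], 0]
    - [[0, 0, 25], [0, 0, 0], 0]
    - [[0, 0, 40], [0, 0, 0], 0]
    - [[0, 0, 45], [0, 0, 0], 0]
    - [[0, 0, 35], [0, 0, 0], 0]
    - [[0, 0, 0], [0, 0, 0], 0]

```text
clock: 47.2
eef_pos: [580.1, -49.9, 263.3]
tool_rot: [3.14, 0.005, 2.775]
force: [-0.6, -0.1, -0.1]
width: 27.0
gripper_force: 59.2
```

Call:
move_arm:
  plan:
    - [[0, -30, 0], [0, 0, 0], 0]
    - [[3, -50, 0], [0, 0, 0], 0]
    - [[4, -55, 0], [0, 0, 0], 0]
    - [[4, -55, 0], [0, 0, 0], 0]
    - [[4, -50, -20], [0, 0, 0], 0]
    - [[2, -30, -50], [0, 0, 0], 0]
    - [[0, 0, -50], [0, 0, 0], 0]
    - [[0, 0, -45], [0, 0, 0], 0]
    - [[0, 0, 0], [0, 0, 0], 0]
    - [[0, 0, 0], [0, 0, 0], 0]

```text
clock: 48.45
eef_pos: [594.8, -319.3, 94.5]
tool_rot: [3.141, -0.002, 2.775]
force: [-0.5, -1.3, -0.5]
width: 26.4
gripper_force: 65.7
```

Run:
```python
from h import *
t=cams.get_image("top");b=cams.get_image("side");cv2.imwrite("pics/t3.png",t);cv2.imwrite("pics/s3.png",b)
g=cv2.cvtColor(t,cv2.COLOR_BGR2GRAY)
m=cv2.Canny(g,60,120)[160:265,375:430];print(cv2.boundingRect(m), "start", cv2.boundingRect(cv2.Canny(cv2.cvtColor(cv2.imread("pics/top0.png"),cv2.COLOR_BGR2GRAY),60,120)[160:265,375:430]))
print([onz("top",*c,26)[:2].round() for c in((383.5,252.5),(421,252),(383,170),(421,170.5))])
```

```text
(0, 0, 55, 105) start (5, 0, 42, 96)
[array([ 375., -260.]), array([ 375., -377.]), array([ 633., -265.]), array([ 630., -384.])]
```

In picture l the tray's edges already read about 10 px right of their start position, so it was probably knocked. I'll look before placing.

Run:
```python
from h import *
t=cv2.imread("pics/t3.png");b=cv2.imread("pics/s3.png")
cv2.imwrite("pics/n.png",np.hstack([cv2.resize(t[150:270,360:460],(500,600)),cv2.resize(b[250:390,270:430],(300,262)).copy() if 0 else cv2.copyMakeBorder(cv2.resize(b[230:380,280:430],(300,300)),0,300,0,0,0)]))
```

```text
(no output)
```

View pics/n.png

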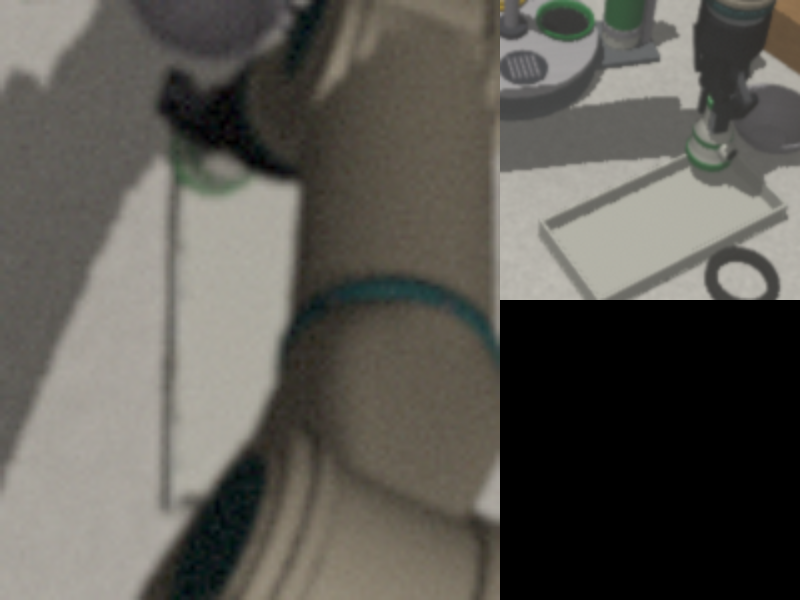

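The top view shows the tray's left wall now at x≈394 px (it was 382) and its near end at y≈251. The side view puts the rim corners at about (301.5,342), (327.5,380), (422.5,334) and (380,307). So the tray was knocked about 3 cm to −y.

Run:
```python
from h import *
print("side",[onz("side",*c,30)[:2].round() for c in((301.5,342),(327.5,380),(422.5,334),(380,307))])
print("top now",[onz("top",*c,30)[:2].round() for c in((394.4,185),(393,251.5))])
print("l",[onz("top",*c,30)[:2].round() for c in((250+343/2.4,130+292/2.4),(250+434/2.4,130+295/2.4),(250+437/2.4,130+94/2.4),(250+349/2.4,130+90/2.4))])
print("start side", [proj("side",(516+a,-320+b,30)).round() for a,b in((-132,60),(-132,-60),(132,-60),(132,60))])
```

```text
side [array([ 377., -298.]), array([ 368., -406.]), array([ 627., -425.]), array([ 598., -312.])]
top now [array([ 585., -299.]), array([ 378., -289.])]
l [array([ 377., -289.]), array([ 372., -406.]), array([ 634., -418.]), array([ 640., -304.])]
start side [array([295., 329.]), array([326., 367.]), array([415., 317.]), array([381., 286.])]
```

Clean tray is now centred at about (506,−354), yaw −2.6°. Place green at (581,−357.5).

Call:
move_arm:
  plan:
    - [[0, 0, 30], [0, 0, 0], 0]
    - [[0, 0, 10], [0, 0, 0], 0]
    - [[-7, -19, 0], [0, 0, 0], 0]
    - [[-7, -19, 0], [0, 0, 0], 0]
    - [[0, 0, -20], [0, 0, 0], 0]
    - [[0, 0, -25], [0, 0, 0], 0]
    - [[0, 0, -12], [0, 0, 0], 0]
    - [[0, 0, -7], [0, 0, 0], 0]
    - [[0, 0, 0], [0, 0, 0], 0]
    - [[0, 0, 0], [0, 0, 0], 0]

```text
clock: 49.8
eef_pos: [582.2, -358.2, 72.5]
tool_rot: [-3.141, 0.001, 2.775]
force: [-0.4, 0.3, -1.0]
width: 26.4
gripper_force: 65.8
```

Call:
move_arm:
  plan:
    - [[0, 0, -3], [0, 0, 0], 0]
    - [[0, 0, 0], [0, 0, 0], 0]

```text
clock: 50.05
eef_pos: [581.6, -357.9, 69.0]
tool_rot: [-3.142, 0.0, 2.775]
force: [0.4, -0.7, -1.4]
width: 26.7
gripper_force: 65.8
```

Call:
move_arm:
  plan:
    - [[0, 0, -3], [0, 0, 0], 0]
    - [[0, 0, 0], [0, 0, 0], 0]
    - [[0, 0, 0], [0, 0, 0], 0.4]
    - [[0, 0, 0], [0, 0, 0], 0.6]
    - [[0, 0, 25], [0, 0, 0], 0.6]
    - [[0, 0, 50], [0, 0, 0], 0.6]
    - [[0, 0, 60], [0, 0, 0], 0.6]
    - [[-2, 20, 15], [0, 0, 0], 0.6]
    - [[-5, 45, 0], [0, 0, -10], 0.6]
    - [[-5, 45, 0], [0, 0, -10], 0.6]

```text
clock: 51.3
eef_pos: [569.0, -246.1, 215.5]
tool_rot: [3.141, -0.001, 2.42]
force: [0.6, 0.0, -1.0]
width: 51.3
gripper_force: 0.0
```

Call:
move_arm:
  plan:
    - [[-5, 45, 0], [0, 0, -10], 0.6]
    - [[-5, 45, 0], [0, 0, -10], 0.6]
    - [[-5, 45, 0], [0, 0, -10], 0.6]
    - [[-5, 45, 0], [0, 0, -10], 0.6]
    - [[-5, 45, 0], [0, 0, -10], 0.6]
    - [[-5, 45, 0], [0, 0, -10], 0.6]
    - [[-2, 23, 0], [0, 0, -10], 0.6]
    - [[0, 0, 0], [0, 0, 0], 0.6]
    - [[0, 0, 0], [0, 0, 0], 0.6]

```text
clock: 52.42
eef_pos: [537.3, 44.0, 215.7]
tool_rot: [3.142, 0.001, 1.206]
force: [0.1, 0.0, 0.8]
width: 51.5
gripper_force: 0.0
```

Run:
```python
from h import *
t=cams.get_image("top");b=cams.get_image("side")
for n,lo,hi in(("g",[50,80,30],[85,255,255]),("y",[18,110,80],[32,255,255]),("b",[105,90,40],[122,255,255])):
  print(n,"top",[ (c,x[:4],onz("top",*c,64)[:2].round()) for c,x in blobs(t,lo,hi,6) if 265<c[0]<440 and 150<c[1]<265],"side",[ (c,x) for c,x in blobs(b,lo,hi,10) if 230<c[0]<430 and c[1]>180])
```

```text
g top [(array([322.9, 167. ]), array([318, 162,  12,   8], dtype=int32), array([639., -74.])), (array([317.5, 184.4]), array([305, 173,  24,  26], dtype=int32), array([586., -56.])), (array([418.4, 181.8]), array([415, 178,   9,   9], dtype=int32), array([ 590., -366.]))] side [(array([295.1, 193.1]), array([290, 190,  12,   6,  29], dtype=int32)), (array([402.8, 222.4]), array([398, 219,  11,   8,  75], dtype=int32)), (array([338.6, 234.6]), array([334, 226,  12,  18, 153], dtype=int32)), (array([314.2, 237.8]), array([299, 230,  28,  20, 156], dtype=int32)), (array([392.9, 259.6]), array([385, 249,  21,  22, 188], dtype=int32))]
y top [] side [(array([281. , 203.8]), array([278, 203,   7,   3,  17], dtype=int32)), (array([275.8, 231.7]), array([268, 228,  14,   7,  47], dtype=int32))]
b top [(array([329.4, 151.3]), array([325, 146,  11,  12], dtype=int32), array([688., -95.])), (array([307.2, 232.2]), array([302, 220,  10,  25], dtype=int32), array([440., -23.])), (array([303.5, 228. ]), array([303, 227,   2,   3], dtype=int32), array([453., -12.]))] side [(array([347.1, 191.1]), array([342, 183,  12,  18, 173], dtype=int32)), (array([258. , 223.1]), array([254, 221,  10,   5,  28], dtype=int32)), (array([260. , 252.1]), array([246, 244,  27,  13, 125], dtype=int32))]
```

Green's tip in the top view fits upright at its spot. Descend on yellow.

Call:
move_arm:
  plan:
    - [[0, 1.5, -40], [0, 0, 0], 0.6]
    - [[0, 0, -40], [0, 0, 0], 0.6]
    - [[0, 0, -19], [0, 0, 0], 0.6]
    - [[0, 0, 0], [0, 0, 0], 0.6]
    - [[0, 0, 0], [0, 0, 0], 0.3]
    - [[0, 0, 0], [0, 0, 0], 0]
    - [[0, 0, 0], [0, 0, 0], 0]
    - [[0, 0, 0], [0, 0, 0], 0]
    - [[0, 0, 0], [0, 0, 0], 0]

```text
clock: 53.65
eef_pos: [538.6, 46.3, 117.8]
tool_rot: [3.139, -0.001, 1.204]
force: [-1.2, -1.5, 6.4]
width: 26.4
gripper_force: 59.4
```

Call:
move_arm:
  plan:
    - [[0, 0, 25], [0, 0, 0], 0]
    - [[0, 0, 45], [0, 0, 0], 0]
    - [[0, 0, 45], [0, 0, 0], 0]
    - [[0, 0, 25], [0, 0, 0], 0]
    - [[0, 0, 0], [0, 0, 0], 0]
    - [[0, 0, 0], [0, 0, 0], 0]

```text
clock: 54.4
eef_pos: [536.5, 46.8, 255.6]
tool_rot: [-3.139, 0.001, 1.205]
force: [-0.1, 0.0, 0.0]
width: 26.2
gripper_force: 59.2
```

Call:
move_arm:
  plan:
    - [[-2, -30, 0], [0, 0, 0], 0]
    - [[-4, -55, 0], [0, 0, 0], 0]
    - [[-4, -55, 0], [0, 0, 0], 0]
    - [[-4, -55, 0], [0, 0, 0], 0]
    - [[-4, -55, 0], [0, 0, 0], 0]
    - [[-4, -55, 0], [0, 0, 0], 0]
    - [[-4, -55, 0], [0, 0, 0], 0]
    - [[-3.5, -30, -30], [0, 0, 0], 0]
    - [[-1, -10, -55], [0, 0, 0], 0]
    - [[0, 0, -50], [0, 0, 0], 0]

```text
clock: 55.65
eef_pos: [505.2, -354.1, 118.3]
tool_rot: [-3.139, -0.0, 1.202]
force: [1.1, -0.4, -1.0]
width: 26.2
gripper_force: 59.2
```

Call:
move_arm:
  plan:
    - [[0, 0, -25], [0, 0, 0], 0]
    - [[0, 0, 0], [0, 0, 0], 0]
    - [[0, 0, 0], [0, 0, 0], 0]

```text
clock: 56.02
eef_pos: [507.2, -353.7, 97.0]
tool_rot: [3.141, 0.0, 1.204]
force: [-0.5, -0.8, -0.7]
width: 26.7
gripper_force: 59.2
```

Call:
move_arm:
  plan:
    - [[-0.5, 0, -15], [0, 0, 0], 0]
    - [[0, 0, -10], [0, 0, 0], 0]
    - [[0, 0, -3.5], [0, 0, 0], 0]
    - [[0, 0, 0], [0, 0, 0], 0]
    - [[0, 0, 0], [0, 0, 0], 0]
    - [[0, 0, 0], [0, 0, 0], 0.4]
    - [[0, 0, 0], [0, 0, 0], 0.6]
    - [[0, 0, 25], [0, 0, 0], 0.6]
    - [[0, 0, 50], [0, 0, 0], 0.6]
    - [[0, 0, 60], [0, 0, 0], 0.6]

```text
clock: 57.28
eef_pos: [506.1, -353.0, 204.0]
tool_rot: [-3.14, -0.0, 1.204]
force: [0.8, 0.2, 0.7]
width: 51.3
gripper_force: 0.0
```

Call:
move_arm:
  plan:
    - [[-5, 30, 15], [0, 0, 0], 0.6]
    - [[-9, 50, 0], [0, 0, 0], 0.6]
    - [[-9, 50, 0], [0, 0, 0], 0.6]
    - [[-9, 50, 0], [0, 0, 0], 0.6]
    - [[-9, 50, 0], [0, 0, 0], 0.6]
    - [[-9, 50, 0], [0, 0, 0], 0.6]
    - [[-9, 50, 0], [0, 0, 0], 0.6]
    - [[-6, 27, 0], [0, 0, 0], 0.6]
    - [[0, 0, 0], [0, 0, 0], 0.6]
    - [[0, 0, 0], [0, 0, 0], 0.6]

```text
clock: 58.52
eef_pos: [442.0, 2.6, 218.6]
tool_rot: [3.141, 0.0, 1.203]
force: [-0.1, -0.8, 0.5]
width: 50.9
gripper_force: 0.0
```

Run:
```python
from h import *
t=cams.get_image("top");b=cams.get_image("side")
for n,lo,hi in(("g",[50,80,30],[85,255,255]),("y",[18,110,80],[32,255,255]),("b",[105,90,40],[122,255,255])):
  print(n,"top",[ (c,x[4],onz("top",*c,98)[:2].round()) for c,x in blobs(t,lo,hi,6) if 265<c[0]<440 and 170<c[1]<265],"side",[ (c,x[4],onz("side",*c,98)[:2].round()) for c,x in blobs(b,lo,hi,10) if 230<c[0]<430 and c[1]>180])
```

```text
g top [(array([316.9, 184.9]), np.int32(176), array([580., -53.])), (array([418.4, 181.6]), np.int32(44), array([ 586., -357.]))] side [(array([295.1, 192.9]), np.int32(35), array([633., 110.])), (array([402.8, 222.4]), np.int32(74), array([ 807., -156.])), (array([338.3, 235. ]), np.int32(128), array([ 623., -107.])), (array([317.6, 243.9]), np.int32(69), array([ 556., -107.])), (array([393.1, 259.6]), np.int32(188), array([ 682., -253.]))]
y top [(array([280.5, 197.2]), np.int32(113), array([544.,  57.])), (array([417.8, 208.1]), np.int32(48), array([ 507., -353.]))] side [(array([271.7, 226.2]), np.int32(56), array([493.,  15.])), (array([365.8, 319.1]), np.int32(36), array([ 499., -363.])), (array([361.6, 347.9]), np.int32(47), array([ 441., -416.]))]
b top [] side [(array([347.1, 191. ]), np.int32(172), array([770.,  39.])), (array([262. , 251.6]), np.int32(113), array([418., -58.]))]
```

Yellow and green stand in the tray at (507,−353) and (584,−357). Now blue.

Call:
move_arm:
  plan:
    - [[-0.5, 0, -40], [0, 0, 0], 0.6]
    - [[0, 0, -40], [0, 0, 0], 0.6]
    - [[0, 0, -21], [0, 0, 0], 0.6]
    - [[0, 0, 0], [0, 0, 0], 0.6]
    - [[0, 0, 0], [0, 0, 0], 0.3]
    - [[0, 0, 0], [0, 0, 0], 0]
    - [[0, 0, 0], [0, 0, 0], 0]
    - [[0, 0, 0], [0, 0, 0], 0]
    - [[0, 0, 0], [0, 0, 0], 0]

```text
clock: 59.75
eef_pos: [441.8, 3.4, 117.8]
tool_rot: [3.14, -0.001, 1.204]
force: [0.4, -1.0, 7.0]
width: 26.4
gripper_force: 59.3
```

Call:
move_arm:
  plan:
    - [[0, 0, 25], [0, 0, 0], 0]
    - [[0, 0, 45], [0, 0, 0], 0]
    - [[0, 0, 45], [0, 0, 0], 0]
    - [[0, 0, 15], [0, 0, 0], 0]
    - [[0, 0, 0], [0, 0, 0], 0]
    - [[0, 0, 0], [0, 0, 0], 0]

```text
clock: 60.5
eef_pos: [440.2, 3.8, 246.4]
tool_rot: [-3.14, 0.001, 1.205]
force: [-0.2, 1.0, -0.4]
width: 26.5
gripper_force: 59.2
```

Call:
move_arm:
  plan:
    - [[-1, -35, 0], [0, 0, 0], 0]
    - [[-1.5, -55, 0], [0, 0, 0], 0]
    - [[-1.5, -55, 0], [0, 0, 0], 0]
    - [[-1.5, -55, 0], [0, 0, 0], 0]
    - [[-1.5, -55, 0], [0, 0, 0], 0]
    - [[-1.5, -55, 0], [0, 0, 0], 0]
    - [[-1, -34, -20], [0, 0, 0], 0]
    - [[0, -10, -45], [0, 0, 0], 0]
    - [[0, 0, -50], [0, 0, 0], 0]
    - [[0, 0, -20], [0, 0, 0], 0]

```text
clock: 61.75
eef_pos: [428.9, -348.6, 107.7]
tool_rot: [-3.134, -0.002, 1.203]
force: [-1.5, 0.8, 0.6]
width: 26.9
gripper_force: 59.2
```

Call:
move_arm:
  plan:
    - [[0, 0, 0], [0, 0, 0], 0]
    - [[0, 0, 0], [0, 0, 0], 0]

```text
clock: 62.0
eef_pos: [431.6, -350.8, 112.4]
tool_rot: [3.142, 0.0, 1.204]
force: [-0.4, -0.2, -0.6]
width: 26.8
gripper_force: 59.2
```

Call:
move_arm:
  plan:
    - [[0, 0, -20], [0, 0, 0], 0]
    - [[0, 0, -18], [0, 0, 0], 0]
    - [[0, 0, -6], [0, 0, 0], 0]
    - [[0, 0, 0], [0, 0, 0], 0]
    - [[0, 0, 0], [0, 0, 0], 0]
    - [[0, 0, 0], [0, 0, 0], 0.4]
    - [[0, 0, 0], [0, 0, 0], 0.6]
    - [[0, 0, 25], [0, 0, 0], 0.6]
    - [[0, 0, 60], [0, 0, 0], 0.6]
    - [[0, 0, 60], [0, 0, 0], 0.6]

```text
clock: 63.25
eef_pos: [431.3, -350.3, 214.8]
tool_rot: [-3.141, -0.0, 1.204]
force: [0.4, -0.6, -0.4]
width: 51.4
gripper_force: 0.0
```

Call:
move_arm:
  plan:
    - [[7, 30, 5], [0, 0, 0], 0.6]
    - [[12, 50, 0], [0, 0, 9], 0.6]
    - [[12, 50, 0], [0, 0, 9], 0.6]
    - [[12, 50, 0], [0, 0, 9], 0.6]
    - [[12, 50, 0], [0, 0, 9], 0.6]
    - [[12, 50, 0], [0, 0, 9], 0.6]
    - [[10, 37, 0], [0, 0, 0], 0.6]
    - [[2, 10, 0], [0, 0, 0], 0.6]
    - [[0, 0, -20], [0, 0, 0], 0.6]
    - [[0, 0, 0], [0, 0, 0], 0.6]

```text
clock: 64.5
eef_pos: [509.3, -24.7, 197.5]
tool_rot: [-3.139, -0.0, 1.988]
force: [0.3, 0.5, 0.3]
width: 51.4
gripper_force: 0.0
```

Call:
move_arm:
  plan:
    - [[0, 0, 0], [0, 0, 0], 0.6]

```text
clock: 64.62
eef_pos: [510.6, -24.6, 198.8]
tool_rot: [3.142, 0.001, 1.988]
force: [-1.1, -0.4, 0.7]
width: 50.8
gripper_force: 0.0
```

Call:
move_arm:
  plan:
    - [[0, 0.5, -40], [0, 0, 0], 0.6]
    - [[0, 0, -29], [0, 0, 0], 0.6]
    - [[0, 0, 0], [0, 0, 0], 0.6]
    - [[0, 0, 0], [0, 0, 0], 0.3]
    - [[0, 0, 0], [0, 0, 0], 0]
    - [[0, 0, 0], [0, 0, 0], 0]
    - [[0, 0, 0], [0, 0, 0], 0]
    - [[0, 0, 0], [0, 0, 0], 0]

```text
clock: 65.62
eef_pos: [510.6, -23.6, 130.8]
tool_rot: [3.141, 0.001, 1.989]
force: [-2.3, -2.3, 6.2]
width: 13.5
gripper_force: 61.8
```

Call:
move_arm:
  plan:
    - [[0, 0, 0], [0, 0, 2], 0]
    - [[0, 0, 0], [0, 0, 4], 0]
    - [[0, 0, 0], [0, 0, 6], 0]
    - [[0, 0, 0], [0, 0, 8], 0]
    - [[0, 0, 0], [0, 0, 8], 0]
    - [[0, 0, 0], [0, 0, 8], 0]
    - [[0, 0, 0], [0, 0, 8], 0]
    - [[0, 0, 0], [0, 0, 8], 0]
    - [[0, 0, 0], [0, 0, 8], 0]
    - [[0, 0, 0], [0, 0, 8], 0]

```text
clock: 66.88
eef_pos: [510.0, -24.6, 130.8]
tool_rot: [-3.139, -0.0, -3.104]
force: [-3.6, -2.5, 7.6]
width: 13.5
gripper_force: 62.0
```

Call:
move_arm:
  plan:
    - [[0, 0, 0], [0, 0, 8], 0]
    - [[0, 0, 0], [0, 0, 6], 0]
    - [[0, 0, 0], [0, 0, 4], 0]
    - [[0, 0, 0], [0, 0, 3], 0]
    - [[0, 0, 0], [0, 0, 1], 0]
    - [[0, 0, 0], [0, 0, 0], 0]
    - [[0, 0, 0], [0, 0, 0], 0]

```text
clock: 67.75
eef_pos: [510.1, -25.0, 130.8]
tool_rot: [-3.139, -0.002, -2.724]
force: [-3.5, -4.3, 8.4]
width: 13.0
gripper_force: 62.1
```

Call:
move_arm:
  plan:
    - [[0, 0, 0], [0, 0, 0], 0.4]
    - [[0, 0, 0], [0, 0, 0], 0.6]
    - [[0, 0, 0], [0, 0, 0], 0.6]
    - [[0, 0, 40], [0, 0, 0], 0.6]
    - [[0, 0, 60], [0, 0, 0], 0.6]
    - [[-10, 50, 10], [0, 0, 0], 0.6]
    - [[-10, 60, 0], [0, 0, 0], 0.6]
    - [[-10, 60, 0], [0, 0, 0], 0.6]
    - [[-10, 60, 0], [0, 0, 0], 0.6]
    - [[-5, 40, 0], [0, 0, 0], 0.6]

```text
clock: 69.0
eef_pos: [464.4, 250.5, 239.5]
tool_rot: [3.14, 0.001, -2.719]
force: [0.8, -0.2, -0.0]
width: 51.0
gripper_force: 0.0
```

Run:
```python
from h import *
t=cams.get_image("top");b=cams.get_image("side");cv2.imwrite("pics/tf.png",t);t0=cv2.imread("pics/top0.png")
for n,lo,hi in(("g",[50,80,30],[85,255,255]),("y",[18,110,80],[32,255,255]),("b",[105,90,40],[122,255,255])):
  print(n,"start",[(c,x[4]) for c,x in blobs(t0,lo,hi,40) if 265<c[0]<360 and 180<c[1]<265],"now",[ (c,x[4],onz("top",*c,98)[:2].round()) for c,x in blobs(t,lo,hi,6) if 265<c[0]<440 and 140<c[1]<265])
d=cv2.absdiff(t,t0).max(2)
n,l,s,c=cv2.connectedComponentsWithStats((cv2.medianBlur(d,3)>60).astype(np.uint8))
print([(c[i].round(),s[i][4]) for i in range(1,n) if s[i][4]>15])
```

```text
g start [(array([284.4, 199.6]), np.int32(181))] now [(array([322.7, 166.8]), np.int32(26), array([635., -71.])), (array([418.5, 181.7]), np.int32(44), array([ 586., -357.])), (array([284.5, 200. ]), np.int32(170), array([536.,  45.]))]
y start [(array([299.4, 231. ]), np.int32(185))] now [(array([417.5, 208. ]), np.int32(45), array([ 507., -352.])), (array([404.9, 210.1]), np.int32(10), array([ 501., -314.])), (array([300.3, 231.9]), np.int32(133), array([440.,  -1.]))]
b start [(array([331.1, 216.6]), np.int32(210))] now [(array([329.5, 151.4]), np.int32(101), array([681., -92.])), (array([331., 217.]), np.int32(207), array([483., -93.])), (array([414.9, 231.7]), np.int32(9), array([ 436., -342.]))]
[(array([274., 227.]), np.int32(4181)), (array([413., 183.]), np.int32(209)), (array([171., 251.]), np.int32(5298)), (array([225., 188.]), np.int32(81)), (array([178., 214.]), np.int32(742)), (array([412., 207.]), np.int32(203)), (array([225., 212.]), np.int32(83)), (array([412., 230.]), np.int32(181)), (array([208., 246.]), np.int32(20)), (array([233., 285.]), np.int32(159)), (array([248., 333.]), np.int32(930)), (array([118., 386.]), np.int32(9772)), (array([323., 323.]), np.int32(32)), (array([297., 342.]), np.int32(20)), (array([289., 346.]), np.int32(47)), (array([298., 371.]), np.int32(705)), (array([329., 387.]), np.int32(69)), (array([292., 397.]), np.int32(48))]
```

The rings are back at their starting pixels, and all three adapters stand in the tray. Handing in.

```bash
python3 -c "
from h import *
print(ctrl.finish_job())"
```

```text
the job is handed in; nothing more can be done
None
```

I nested all three adapters, sprayed each under the nozzle and stood them in the clean tray (knocked about 3 cm mid-run and re-measured), then clicked the table back to its blank place and handed the job in at about 69 s; the hand-in returned no verdict.

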